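Make room in the order rack and file the white carton

ROBOT

A 6-joint arm with a two-finger parallel gripper is mounted at the origin on the work surface. World frame = base frame: x ahead of the robot, y to its left, z up, the work surface at z = 0. Lengths are in m, angles in degrees, forces in N, time in s.
With the tool pointing down it reaches from about 0.275 to 0.85 m from the base axis. Payload 19 kg.
Tool frame: the origin (TCP) lies between the finger pads; the fingertips stand 19 mm ahead of it and the grasp point (between the pads) is the TCP (robot.tips_ahead is the distance from the TCP to the fingertips, in m); z points along the fingers, y is the line along which they close (so a half turn about z gives the same grasp; the last joint's range is limited). The gripper opens to 85 mm and grips with 20 to 120 N. Pads are 22 mm wide; open, the fingers measure 114 mm over their backs; the gripper's body (76 mm by 85 mm) begins 54 mm behind the grasp point. The pads swing forward as they close: fully open they stand 13 mm farther back than shut.
Start: joints at [-75, 8.623, 82.357, -0, 89.026, -7.678], TCP at [0.222, -0.531, 0.216] pointing down, gripper open.
Joint ranges: [-160.23, 160.23], [-39.13, 120.54], [6.94, 153.29], [-79.49, 259.48], [9.18, 160.14], [-161.06, 161.06]. Speed limits (degrees/s): [108.29, 108.29, 127.2, 172.46, 172.46, 172.46].

INTERFACE

Orientations are given as [roll, pitch, yaw] about the fixed x, y, z axes, in that order (R = Rz(yaw) Ry(pitch) Rx(roll)).
In Python, from station import robot gives the robot as it stands.
- The arm moves only by the tool carry_out, never from a script. Its arguments are lists of equal length, an entry for each row: "delta_pos": the shift along the tool's x, y, z in mm, a list of three; "rotation": the turn, a rotation vector about the tool's x, y, z in degrees, a list of three; "fingers": the closure in counts, from 0 (fully open) to 255 (shut). In form: {"delta_pos": [[dx, dy, dz], ...], "rotation": [[ax, ay, az], ...], "fingers": [fingers, ...]}. A call has 1 to 5 rows; each row is the pose to reach, as a shift and turn from the pose commanded when the call began, along the tool's axes at that moment; what a row does not reach only later rows make up. A row lasts 1/10 s, in which the tool goes at most 50 mm and 8.59 degrees, less where a joint would pass 70% of its speed; a pose out of reach is approached as far as the arm can. A call with a gripper value outside its range is refused whole. The fingers move at their own pace and stop on an object; "force" is the grip in N (left out, the last holds). Time passes only in rows, so rows that repeat a pose let the fingers close. It gives the time, the measured TCP pose, the force, the opening and the grip force at its end, in the units of the state.
- robot.get_obs(): the state, without advancing time (a new reading comes with each control period).
- robot.read_camera(name): name is "scene" or "side" or "wrist"; returns a dict with "color" (420x560x3 uint8, red, green, blue), "mtx" (3x3 intrinsics, pixels), "eye" and "attitude" of the camera in the world. Camera axes: x right, y up, looking along -z (the intrinsics and any distortion apply to the point x, -y, -z); pixel columns grow to the right and rows downward; lengths in m; the calibration is good to about 2 mm. A picture is of the moment at which its call begins. There is no depth.
- robot.finish_job(): hands the job in; it is judged then, once.
The state is a dict: "t": time; "q": joint angles; "joint_velocities": joint speeds; "tau": joint torques, N m; "position": TCP position; "tool_rot": TCP orientation; "force": force on the tool from outside, world axes, zero at the start; "torque": the same for the moment, N m; "opening": opening from 0.0 (shut) to 1.0 (fully open); "gripper_force": force on a finger pad.
Only numpy, scipy, OpenCV 4.12 (cv2) and the standard library are available. Lean on these libraries where they do the work, as an engineer would, in place of code of your own. Each camera call takes 0.05 s, during which the arm holds its last target. There are 200 camera calls.

TASK

Slide the white carton into the leaning yellow rack directly to the right of the blue one (right as seen from the robot). The row is tight there, so first ease its cartons apart until there is room. Finish with all five cartons standing fully down on the rack floor, flat against its front lip (the robot's side), and let go; do not disturb the barcode scanner, the tape roll or the brown parcel.

Things in the scene. Friction and masses are not known exactly. Their poses are not given: they have to be found in the camera images.
- channel: yellow open-topped channel, fixed. Origin: centre of its inner floor, 55 mm above the bench. z square to the floor, tilted 28 degrees from vertical so its mouth leans towards the robot; y along the row, level, to the robot's left (right-hand side is -y); x uphill, away from the robot. Inside 71 (x) by 189 mm (y); front and rear lips stand 30 mm above the floor, end walls 70 mm, all 6 mm thick
- rack: steel foot carrying the channel, fixed, origin under the channel's origin on the bench. Four cartons stand in the channel under 1 mm apart; the slack, about 44 mm in all, is at the two ends, so with a 36 mm carton added only 9 mm is left: both halves must be pushed up to the end walls, a hard stop. Cartons slide with ordinary friction, a few N each; above the lips their front and rear faces can be gripped
- blue: rigid retail carton, blue with a pale band, 64 mm fore-aft (its x) x 36 mm thick (its y) x 130 mm tall (its z), about 0.15 to 0.3 kg; origin at the centre of its underside, z up through its top. Stands in the rack row at the start, leaning with it. One of the three left-hand places of the row, in any order, its x along the channel's x
- red: rigid retail carton, red with a pale band, 64 mm fore-aft (its x) x 36 mm thick (its y) x 130 mm tall (its z), about 0.15 to 0.3 kg; origin at the centre of its underside, z up through its top. Stands in the rack row at the start, leaning with it. One of the three left-hand places of the row, in any order, its x along the channel's x
- grey: rigid retail carton, mid-grey with a black band, 64 mm fore-aft (its x) x 36 mm thick (its y) x 130 mm tall (its z), about 0.15 to 0.3 kg; origin at the centre of its underside, z up through its top. Stands in the rack row at the start, leaning with it. One of the three left-hand places of the row, in any order, its x along the channel's x
- green: rigid retail carton, green with a pale band, 64 mm fore-aft (its x) x 36 mm thick (its y) x 130 mm tall (its z), about 0.15 to 0.3 kg; origin at the centre of its underside, z up through its top. Stands in the rack row at the start, leaning with it. Always the right-most (-y) of the row at the start
- white: the carton to be filed: rigid, white with an orange band, 64 mm (its x) x 36 mm thick (its y) x 130 mm tall (its z), about 0.15 to 0.3 kg; origin at the centre of its underside. Stands upright and loose in the black cradle at the start, its x along the cradle's x; either 64 mm end may face the robot in the rack. Let go off the front lip, it tips a few degrees over it
- cradle: fixed low black cradle on the bench, 90 x 62 mm, floor 6 mm thick, rim 20 mm high, holding the white carton upright; origin at the centre of its underside
- scanner: black and grey barcode scanner on a round foot (80 mm across), 120 mm tall, loose, origin at the centre of its foot; leave alone
- tape: amber roll of packing tape lying flat, 96 mm across, 48 mm high, loose, origin at the centre of its underside; leave alone
- parcel: brown cardboard parcel 110 x 80 x 50 mm, loose, origin at the centre of its underside; leave alone

How it is judged:
By the outcome, as a careful person would: the job done as asked, in the order asked, and still so for the second after the job is handed in, with the robot touching nothing.
It also fails if it takes over 61 s, if anything falls off the work surface, if the arm or the gripper's body presses on something with over 40 N, if the wrist force passes 120 N, or if a joint passes its speed limit or range.

## Working session

There is one attempt and no reset: what is moved stays moved. The work goes in short steps, Python scripts to look and compute and a tool call to move; the robot and the scene stay as the last step left them, time stands still between calls to the robot, and variables do not carry over. Pictures are saved under pics/ and viewed, at most 13 in all, crops included, and the job is handed in when it is done.

Besides the shell and the picture viewer there is one more tool, called after "Request:" as name(argument=value, ...), one argument or row to a line, values as JSON. carry_out: Moves the arm, as the interface text tells. Its arguments: {"type":"object","properties":{"delta_pos":{"type":"array"},"rotation":{"type":"array"},"fingers":{"type":"array"},"force":{"type":"number"}},"required":["delta_pos","rotation","fingers"]}

```bash
ls; mkdir -p pics; python3 - <<'E'
from station import robot
import cv2,numpy as np
np.set_printoptions(precision=4,suppress=True)
for n in("scene","side"):
    c=robot.read_camera(n); cv2.imwrite(f"pics/{n}0.png",c["color"][:,:,::-1]); print(n,c["mtx"],c["eye"],c["attitude"],[k for k in c])
print(robot.get_obs())
E
```

```text
pics
scene [[469.7068   0.     275.7465]
 [  0.     469.7068 213.0891]
 [  0.       0.       1.    ]] [ 1.0138 -0.664   1.2097] [34.3146  0.2852 36.2797] ['color', 'mtx', 'eye', 'attitude']
side [[445.3831   0.     276.4192]
 [  0.     445.3831 210.4198]
 [  0.       0.       1.    ]] [0.5044 1.109  0.8816] [  54.4859   -0.6044 -177.3147] ['color', 'mtx', 'eye', 'attitude']
{'t': 0.1, 'q': array([-74.9992,   8.6478,  82.3855,  -0.0014,  89.0267,  -7.6768]), 'joint_velocities': array([-0.0112, -0.0164, -0.0119, -0.0314,  0.0187, -0.0193]), 'tau': array([  0.0038, -71.4384, -57.1791,  -0.0005,   0.0072,  -0.    ]), 'position': array([ 0.2216, -0.5303,  0.2151]), 'tool_rot': array([-179.9404,   -0.0066,   22.6776]), 'force': array([0.065 , 0.1143, 0.9684]), 'torque': array([ 0.002 , -0.0238,  0.0071]), 'gripper_force': 0.0, 'opening': 1.0020500340225111}
```

View pics/scene0.png

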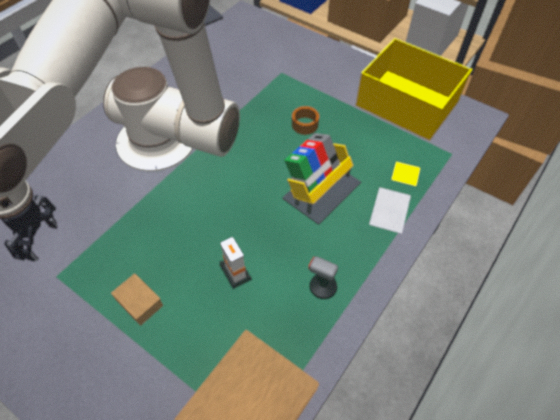

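View pics/side0.png

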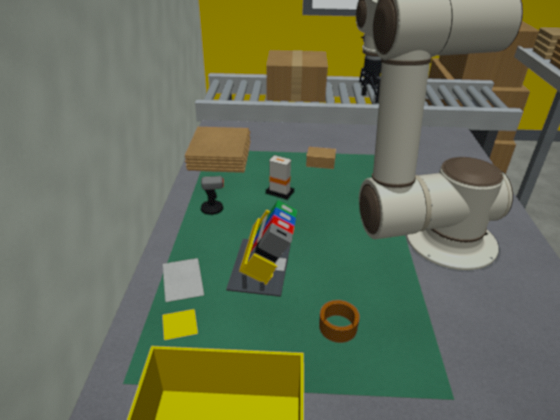

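The row, right to left as seen from the robot, is green, blue, red, grey (scene px ~(298,160) to (325,143)). The white carton is at scene (233,250), the parcel at (137,298), the scanner at (322,280) and the tape at (305,120). Next I'll measure the top faces.

```bash
cat > h.py <<'E'
import cv2,numpy as np
from scipy.spatial.transform import Rotation as R
np.set_printoptions(precision=4,suppress=True)
def rot(rpy): return R.from_euler('xyz',rpy,degrees=True)
def ray(c,px):
    px=np.atleast_2d(px).astype(float); K=c["mtx"]
    d=np.c_[(px[:,0]-K[0,2])/K[0,0],-(px[:,1]-K[1,2])/K[1,1],-np.ones(len(px))]
    return rot(c["attitude"]).apply(d)
def onz(c,px,z):
    d=ray(c,px); e=np.array(c["eye"]); return e+d*((z-e[2])/d[:,2])[:,None]
def proj(c,P):
    v=rot(c["attitude"]).inv().apply(np.atleast_2d(P)-np.array(c["eye"])); K=c["mtx"]
    return np.c_[K[0,2]-K[0,0]*v[:,0]/v[:,2],K[1,2]+K[1,1]*v[:,1]/v[:,2]]
E
python3 - <<'E'
from h import *
a=cv2.imread("pics/scene0.png")[125:225,270:370]; b=cv2.imread("pics/scene0.png")[225:305,205:285]
s=cv2.imread("pics/side0.png")[195:295,225:325]
f=lambda i,w:cv2.resize(i,(w,w),interpolation=cv2.INTER_CUBIC)
cv2.imwrite("pics/c1.png",np.hstack([f(a,400),f(s,400)]))
cv2.imwrite("pics/c2.png",np.hstack([f(b,400),f(cv2.imread("pics/side0.png")[145:205,250:310],400)]))
E
```

```text
(no output)
```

View pics/c1.png

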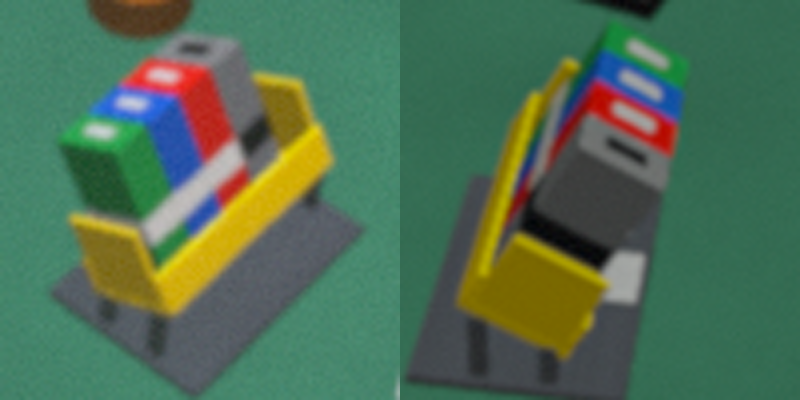

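View pics/c2.png

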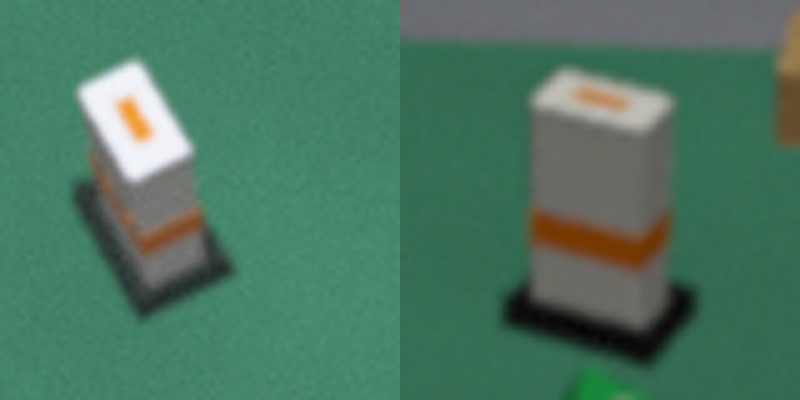

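In the 4x crops, the top label centres of green, blue, red and grey are at scene (100,131), (132,103), (164,75), (193,47) and side (248,53), (241,84), (234,118), (227,150). White's top corners are at scene (77,92), (137,60), (195,150), (135,182) in the 5x crop, and its side label is at (201,98).

```bash
python3 - <<'E'
from h import *
from station import robot
sc=robot.read_camera("scene"); sd=robot.read_camera("side")
f=lambda p,k,o:(np.array(p)+.5)/k-.5+np.array(o)
def tri(p,q):
    d1=ray(sc,p)[0];d2=ray(sd,q)[0];e1=np.array(sc["eye"]);e2=np.array(sd["eye"])
    t=np.linalg.lstsq(np.c_[d1,-d2],e2-e1,rcond=None)[0]
    a,b=e1+t[0]*d1,e2+t[1]*d2; return (a+b)/2,np.linalg.norm(a-b)
S=f([(100,131),(132,103),(164,75),(193,47)],4,(270,125)); D=f([(248,53),(241,84),(234,118),(227,150)],4,(225,195))
for p,q in zip(S,D): print(tri(p,q))
for c,p in((sc,S),(sd,D)):
    w=onz(c,p,.168); print(w); 
    v=w[3]-w[0]; print("len",np.linalg.norm(v),"yaw",np.degrees(np.arctan2(-v[0],v[1])))
wc=f([(77,92),(137,60),(195,150),(135,182),(134,119)],5,(205,225))
w=onz(sc,wc,.136);print("white",w,w[:4].mean(0));v=(w[2]-w[1]+w[3]-w[0])/2;u=(w[1]-w[0]+w[2]-w[3])/2
print(np.linalg.norm(v),np.linalg.norm(u),np.degrees(np.arctan2(v[1],v[0])),np.degrees(np.arctan2(-u[0],u[1])))
print(tri(wc[4],f((201,98),60/9,(250,145))) if 0 else tri(wc[4],f((201,98),400/60,(250,145))))
E
```

```text
(array([0.5165, 0.097 , 0.1685]), np.float64(0.001171801547954107))
(array([0.5201, 0.1334, 0.1683]), np.float64(0.0008361370821837169))
(array([0.5234, 0.1709, 0.1677]), np.float64(0.0006764417423016049))
(array([0.5263, 0.2065, 0.1689]), np.float64(0.00026720488389215884))
[[0.5169 0.0974 0.168 ]
 [0.5204 0.1336 0.168 ]
 [0.5239 0.1706 0.168 ]
 [0.5257 0.2072 0.168 ]]
len 0.1101188563302632 yaw -4.616145236727094
[[0.516  0.0959 0.168 ]
 [0.5197 0.1327 0.168 ]
 [0.5231 0.1711 0.168 ]
 [0.5264 0.2055 0.168 ]]
len 0.1100155777648692 yaw -5.462260489811607
white [[ 0.5132 -0.241   0.136 ]
 [ 0.5263 -0.2068  0.136 ]
 [ 0.5857 -0.2316  0.136 ]
 [ 0.5724 -0.2648  0.136 ]
 [ 0.5481 -0.236   0.136 ]] [ 0.5494 -0.2361  0.136 ]
0.06406362521677995 0.03617285518639433 -22.261040557297964 -21.449659212572374
(array([ 0.5484, -0.2363,  0.1368]), np.float64(0.00014510975893683057))
```

```bash
cat >> h.py <<'E'
CH=R.from_euler('ZY',[-5.0,-28],degrees=True); xc,yc,zc=CH.as_matrix().T
TR=R.from_matrix(np.c_[yc,xc,-zc])       # tool in the rack: x=row left, y=uphill, z=down
T=dict(green=[.5166,.0968,.168],blue=[.5202,.1333,.168],white=[.549,-.2362,.136])
T={k:np.array(v) for k,v in T.items()}
def go(obs,pos,rt):
    r=rot(obs["tool_rot"]); d=r.inv().apply(np.array(pos)-obs["position"])*1000; v=(r.inv()*rt).as_rotvec(degrees=True)
    print("delta",d.round(1),"rot",v.round(1),np.linalg.norm(d).round(),np.linalg.norm(v).round(1))
def down(psi): return rot([180,0,psi])
E
python3 - <<'E'
from h import *
from station import robot
go(robot.get_obs(),T["blue"]+.1*zc,TR); print(xc,yc,zc)
E
```

```text
delta [ 489.8 -519.1  -40.6] rot [-25.2  15.2 -61. ] 715.0 67.8
[ 0.8796 -0.077   0.4695] [0.0872 0.9962 0.    ] [-0.4677  0.0409  0.8829]
```

Request:
carry_out(
  delta_pos=[
    [490, -519, -41],
    [490, -519, -41],
    [490, -519, -41],
    [490, -519, -41],
    [490, -519, -41],
  ],
  rotation=[
    [-25.2, 15.2, -61],
    [-25.2, 15.2, -61],
    [-25.2, 15.2, -61],
    [-25.2, 15.2, -61],
    [-25.2, 15.2, -61],
  ],
  fingers=[0, 0, 0, 0, 0],
)

```text
t: 0.7
position: [0.3102, -0.295, 0.2299]
tool_rot: [161.9, -3.6, 62.6]
force: [0.3, 0.3, 0.2]
opening: 0.998
gripper_force: 0.0
```

```bash
cat > g.py <<'E'
from h import *
from station import robot
import sys
o=robot.get_obs(); print(o["t"],o["position"],o["tool_rot"],o["force"])
go(o,eval(sys.argv[1]),eval(sys.argv[2]))
E
python3 g.py 'T["blue"]+.1*zc' TR
```

```text
0.7 [ 0.3102 -0.295   0.2299] [161.8614  -3.5763  62.602 ] [0.3277 0.2622 0.2074]
delta [459.8 -52.1 -14.6] rot [ -9.    5.5 -22. ] 463.0 24.4
```

Request:
carry_out(
  delta_pos=[
    [460, -52, -15],
    [460, -52, -15],
    [460, -52, -15],
    [460, -52, -15],
    [460, -52, -15],
  ],
  rotation=[
    [-9, 5.5, -22],
    [-9, 5.5, -22],
    [-9, 5.5, -22],
    [-9, 5.5, -22],
    [-9, 5.5, -22],
  ],
  fingers=[0, 0, 0, 0, 0],
)

```text
t: 1.2
position: [0.3883, -0.0936, 0.2426]
tool_rot: [152.2, -0.0, 84.6]
force: [1.0, -0.9, 0.2]
opening: 0.999
gripper_force: 0.0
```

```bash
python3 g.py 'T["blue"]+.1*zc' TR
```

```text
1.2 [ 0.3883 -0.0936  0.2426] [152.2425  -0.0425  84.6192] [ 1.0316 -0.9458  0.1908]
delta [238.   62.1  17.4] rot [-0.2  0.1 -0.4] 247.0 0.5
```

Request:
carry_out(
  delta_pos=[
    [238, 62, 17],
    [238, 62, 17],
    [238, 62, 17],
    [238, 62, 17],
    [238, 62, 17],
  ],
  rotation=[
    [-0.2, 0.1, -0.4],
    [-0.2, 0.1, -0.4],
    [-0.2, 0.1, -0.4],
    [-0.2, 0.1, -0.4],
    [-0.2, 0.1, -0.4],
  ],
  fingers=[0, 0, 0, 0, 0],
)

```text
t: 1.7
position: [0.4489, 0.0672, 0.252]
tool_rot: [152.2, 0.0, 85.0]
force: [0.5, -1.1, -0.0]
opening: 0.997
gripper_force: 0.0
```

```bash
python3 g.py 'T["blue"]+.1*zc' TR; python3 - <<'E'
from h import *
from station import robot
c=robot.read_camera("wrist"); cv2.imwrite("pics/w1.png",c["color"][:,:,::-1])
for k in("green","blue"): print(proj(c,T[k]))
E
```

```text
1.7 [0.4489 0.0672 0.252 ] [152.1624   0.0199  85.0336] [ 0.4569 -1.0606 -0.0382]
delta [72.1 18.3  4.7] rot [-0.2  0.   0. ] 75.0 0.2
[[300.4769 157.0054]]
[[301.8418 106.3658]]
```

View pics/w1.png

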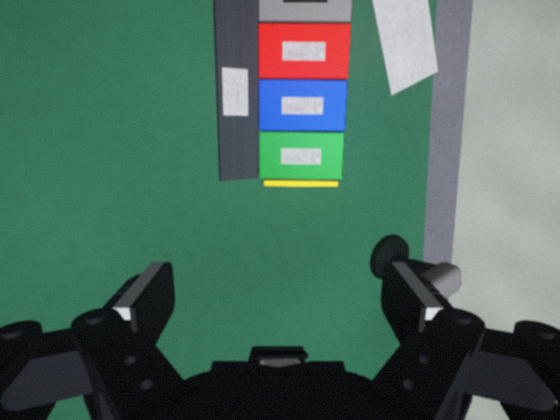

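The wrist view agrees with the prediction: blue label at (302,105), green at (301,156), and the tops look square. I'll go over blue and descend.

Request:
carry_out(
  delta_pos=[
    [72, 18, 5],
    [72, 18, 5],
    [72, 18, 5],
    [72, 18, 40],
    [72, 18, 65],
  ],
  rotation=[
    [-0.2, 0, 0],
    [-0.2, 0, 0],
    [-0.2, 0, 0],
    [-0.2, 0, 0],
    [-0.2, 0, 0],
  ],
  fingers=[0, 0, 0, 0, 0],
)

```text
t: 2.25
position: [0.5011, 0.1332, 0.2012]
tool_rot: [152.1, 0.0, 85.1]
force: [-0.2, -0.2, -0.6]
opening: 1.002
gripper_force: 0.0
```

```bash
python3 g.py 'T["blue"]-.032*zc' TR
```

```text
2.25 [0.5011 0.1332 0.2012] [152.0533   0.0254  85.0736] [-0.187  -0.2308 -0.5548]
delta [ 1.7  1.3 70.3] rot [-0.1 -0.   0.1] 70.0 0.1
```

Request:
carry_out(
  delta_pos=[
    [1, 0.5, 35],
    [1, 0.5, 60],
    [1, 0.5, 71],
    [1, 0.5, 71],
    [1, 0.5, 71],
  ],
  rotation=[
    [0, 0, 0],
    [0, 0, 0],
    [0, 0, 0],
    [0, 0, 0],
    [0, 0, 0],
  ],
  fingers=[0, 0, 0, 0, 0],
)

```text
t: 2.75
position: [0.5347, 0.1312, 0.1409]
tool_rot: [152.0, 0.0, 85.0]
force: [-0.5, 0.8, 0.9]
opening: 1.001
gripper_force: 0.0
```

```bash
python3 g.py 'T["blue"]-.032*zc' TR
```

```text
2.75 [0.5347 0.1312 0.1409] [152.001    0.0077  85.009 ] [-0.4518  0.847   0.908 ]
delta [ 0.8 -0.2  1.2] rot [-0.  0.  0.] 2.0 0.0
```

Close on blue.

Request:
carry_out(
  delta_pos=[
    [0, 0, 0],
    [0, 0, 0],
    [0, 0, 0],
    [0, 0, 0],
    [0, 0, 0],
  ],
  rotation=[
    [0, 0, 0],
    [0, 0, 0],
    [0, 0, 0],
    [0, 0, 0],
    [0, 0, 0],
  ],
  fingers=[120, 120, 120, 120, 120],
  force=40,
)

```text
t: 3.25
position: [0.5346, 0.1316, 0.1414]
tool_rot: [152.0, -0.0, 85.0]
force: [-10.8, -0.6, 11.6]
opening: 0.74
gripper_force: 40.6
```

Request:
carry_out(
  delta_pos=[
    [2, 0, 0],
    [5, 0, 0],
    [8, 0, 0],
    [10, 0, 0],
    [12, 0, 0],
  ],
  rotation=[
    [0, 0, 0],
    [0, 0, 0],
    [0, 0, 0],
    [0, 0, 0],
    [0, 0, 0],
  ],
  fingers=[120, 120, 120, 120, 120],
)

```text
t: 3.75
position: [0.5359, 0.1434, 0.142]
tool_rot: [151.9, 0.0, 85.0]
force: [-12.8, -3.4, 14.3]
opening: 0.737
gripper_force: 42.1
```

```bash
python3 g.py 'T["blue"]-.032*zc' TR;  python3 - <<'E'
from h import *
from station import robot
c=robot.read_camera("side"); cv2.imwrite("pics/s2.png",cv2.resize(c["color"][190:300,215:325,::-1],(600,600),interpolation=cv2.INTER_CUBIC))
E
```

```text
3.75 [0.5359 0.1434 0.142 ] [151.9085   0.0154  85.0364] [-12.8353  -3.4399  14.266 ]
delta [-11.4  -0.8   2.1] rot [ 0.1 -0.   0. ] 12.0 0.1
```

View pics/s2.png

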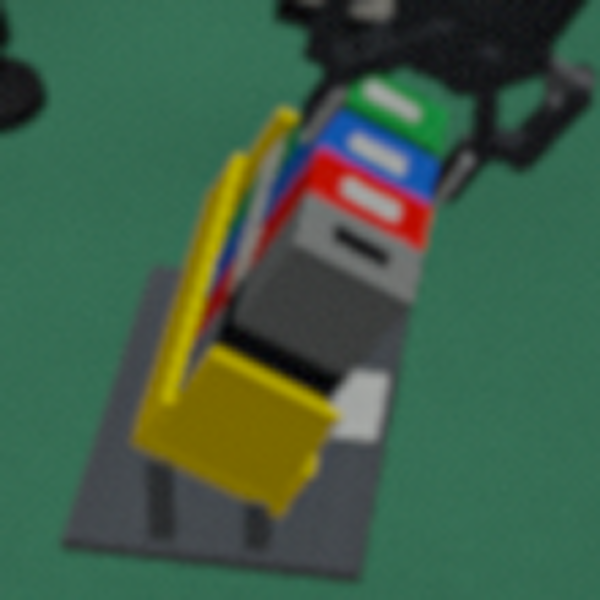

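Blue's label moved about 2.5 px left (now ~(380,153) in the crop) while green's stayed put at (393,100). The gap is opening and there's no hard stop yet, so I'll continue.

Request:
carry_out(
  delta_pos=[
    [2, 0, 0],
    [4, 0, 0],
    [6, 0, 0],
    [8, 0, 0],
    [10, 0, 0],
  ],
  rotation=[
    [0, 0, 0],
    [0, 0, 0],
    [0, 0, 0],
    [0, 0, 0],
    [0, 0, 0],
  ],
  fingers=[120, 120, 120, 120, 120],
)

```text
t: 4.3
position: [0.5368, 0.1534, 0.1417]
tool_rot: [151.9, 0.0, 85.0]
force: [-5.8, -3.2, 10.4]
opening: 0.735
gripper_force: 42.0
```

Request:
carry_out(
  delta_pos=[
    [1, 0, 0],
    [2, 0, 0],
    [3, 0, 0],
    [4, 0, 0],
    [5, 0, 0],
  ],
  rotation=[
    [0, 0, 0],
    [0, 0, 0],
    [0, 0, 0],
    [0, 0, 0],
    [0, 0, 0],
  ],
  fingers=[120, 120, 120, 120, 120],
)

```text
t: 4.8
position: [0.5373, 0.1582, 0.1415]
tool_rot: [151.9, 0.0, 85.0]
force: [-3.6, -3.9, 8.0]
opening: 0.739
gripper_force: 42.3
```

Request:
carry_out(
  delta_pos=[
    [1, 0, 0],
    [2, 0, 0],
    [3, 0, 0],
    [4, 0, 0],
    [5, 0, 0],
  ],
  rotation=[
    [0, 0, 0],
    [0, 0, 0],
    [0, 0, 0],
    [0, 0, 0],
    [0, 0, 0],
  ],
  fingers=[120, 120, 120, 120, 120],
)

```text
t: 5.3
position: [0.5376, 0.1629, 0.1412]
tool_rot: [151.9, 0.1, 85.0]
force: [-2.4, -7.1, 4.9]
opening: 0.736
gripper_force: 43.5
```

```bash
python3 - <<'E'
from h import *
from station import robot
c=robot.read_camera("side");s=robot.read_camera("scene")
f=lambda i:cv2.resize(i[:,:,::-1],(400,400),interpolation=cv2.INTER_CUBIC)
cv2.imwrite("pics/s3.png",np.hstack([f(s["color"][125:225,270:370]),f(c["color"][195:295,225:325])]))
E
```

```text
(no output)
```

View pics/s3.png

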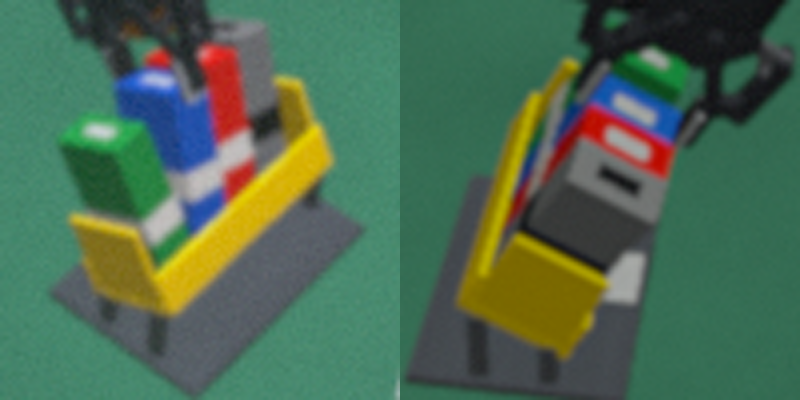

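The gap between green and blue is now about 32 mm. Blue, red and grey stand in line (their bands at scene crop (205,183), (237,150), (265,125)). I'll push on to the hard stop.

Request:
carry_out(
  delta_pos=[
    [1, 0, 0],
    [2, 0, 0],
    [3, 0, 0],
    [3, 0, 0],
    [3, 0, 0],
  ],
  rotation=[
    [0, 0, 0],
    [0, 0, 0],
    [0, 0, 0],
    [0, 0, 0],
    [0, 0, 0],
  ],
  fingers=[120, 120, 120, 120, 120],
)

```text
t: 5.9
position: [0.5378, 0.1659, 0.1411]
tool_rot: [152.0, 0.1, 85.0]
force: [-1.5, -4.8, 3.9]
opening: 0.734
gripper_force: 43.7
```

Request:
carry_out(
  delta_pos=[
    [1, 0, 0],
    [2, 0, 0],
    [3, 0, 0],
    [3, 0, 0],
    [3, 0, 0],
  ],
  rotation=[
    [0, 0, 0],
    [0, 0, 0],
    [0, 0, 0],
    [0, 0, 0],
    [0, 0, 0],
  ],
  fingers=[120, 120, 120, 120, 120],
)

```text
t: 6.4
position: [0.5381, 0.1689, 0.1411]
tool_rot: [152.0, 0.0, 85.0]
force: [-2.8, -5.1, 3.7]
opening: 0.734
gripper_force: 43.9
```

Request:
carry_out(
  delta_pos=[
    [1, 0, 0],
    [2, 0, 0],
    [3, 0, 0],
    [3, 0, 0],
    [3, 0, 0],
  ],
  rotation=[
    [0, 0, 0],
    [0, 0, 0],
    [0, 0, 0],
    [0, 0, 0],
    [0, 0, 0],
  ],
  fingers=[120, 120, 120, 120, 120],
)

```text
t: 6.9
position: [0.5384, 0.1719, 0.1411]
tool_rot: [152.0, 0.0, 85.0]
force: [-1.8, -4.8, 3.3]
opening: 0.735
gripper_force: 44.0
```

```bash
python3 - <<'E'
from h import *
from station import robot
o=robot.get_obs();print(o["t"],o["position"],o["force"],(o["position"]-T["blue"])@np.c_[xc,yc,zc])
s=robot.read_camera("scene");d=robot.read_camera("side")
# where do the end walls' tops sit? yellow mask
f=lambda i:cv2.resize(i[:,:,::-1],(400,400),interpolation=cv2.INTER_CUBIC)
cv2.imwrite("pics/s4.png",np.hstack([f(s["color"][135:195,285:345+15][:, :60]),f(d["color"][205:265,245:305])]))
E
```

```text
6.9 [0.5384 0.1719 0.1411] [-1.8142 -4.8185  3.2688] [ 0.0004  0.0401 -0.0307]
```

View pics/s4.png

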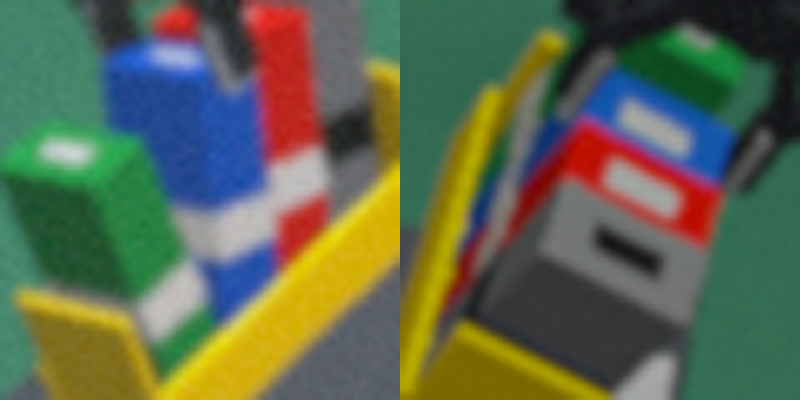

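The gap is clean at about 40 mm. Blue, red and grey are upright and in contact in both views. I'll keep going to the stop.

Request:
carry_out(
  delta_pos=[
    [1, 0, 0],
    [2, 0, 0],
    [3, 0, 0],
    [3, 0, 0],
    [3, 0, 0],
  ],
  rotation=[
    [0, 0, 0],
    [0, 0, 0],
    [0, 0, 0],
    [0, 0, 0],
    [0, 0, 0],
  ],
  fingers=[120, 120, 120, 120, 120],
)

```text
t: 7.5
position: [0.5386, 0.175, 0.1411]
tool_rot: [152.0, 0.0, 85.0]
force: [-2.6, -3.8, 3.8]
opening: 0.735
gripper_force: 44.0
```

```bash
python3 - <<'E'
from h import *
from station import robot
s=robot.read_camera("scene");d=robot.read_camera("side")
f=lambda p,k,o:(np.array(p)+.5)/k-.5+np.array(o)
P0=T["blue"]-.06*zc
def onpl(c,px):
    r=ray(c,px);e=np.array(c["eye"]);t=((P0-e)@zc)/(r@zc);return ((e+r*t[:,None])-T["blue"])@np.c_[xc,yc,zc]*1000
print("scene R",onpl(s,f([(72,216),(145,243)],4,(270,125)))); print("scene L",onpl(s,f([(258,75),(302,82)],4,(270,125))))
print("side L",onpl(d,f([(120,237),(205,287)],4,(225,195)))); print("side R",onpl(d,f([(172,60)],4,(225,195))))
# label pixels of green and grey now
for n,c,o in(("scene",s,0),("side",d,1)):
    hsv=cv2.cvtColor(c["color"],cv2.COLOR_RGB2HSV)
    x0,x1,y0,y1=(270,370,125,225) if n=="scene" else (225,325,195,295)
    roi=hsv[y0:y1,x0:x1]
    for nm,lo,hi in(("green",(55,150,60),(70,255,255)),("blue",(105,120,80),(125,255,255)),("red",(0,150,120),(6,255,255))):
        m=cv2.inRange(roi,lo,hi);ys,xs=np.nonzero(m);print(n,nm,len(xs),xs.min()+x0 if len(xs) else 0,xs.max()+x0 if len(xs) else 0,ys.min()+y0 if len(xs) else 0)
f2=lambda i:cv2.resize(i[:,:,::-1],(400,400),interpolation=cv2.INTER_CUBIC)
cv2.imwrite("pics/s5.png",np.hstack([f2(s["color"][125:205,280:360]),f2(d["color"][200:280,235:315])]))
E
```

```text
scene R [[-29.6228 -68.4675 -60.    ]
 [ 56.2391 -77.6971 -60.    ]]
scene L [[ -0.949  126.3536 -60.    ]
 [ 44.66   125.5559 -60.    ]]
side L [[ 37.3662 126.3383 -60.    ]
 [-25.7686 132.737  -60.    ]]
side R [[ 33.6674 -73.1231 -60.    ]]
scene green 323 285 315 154
scene blue 453 301 325 140
scene red 194 309 333 135
side green 143 258 296 200
side blue 153 256 295 216
side red 122 254 292 226
```

View pics/s5.png

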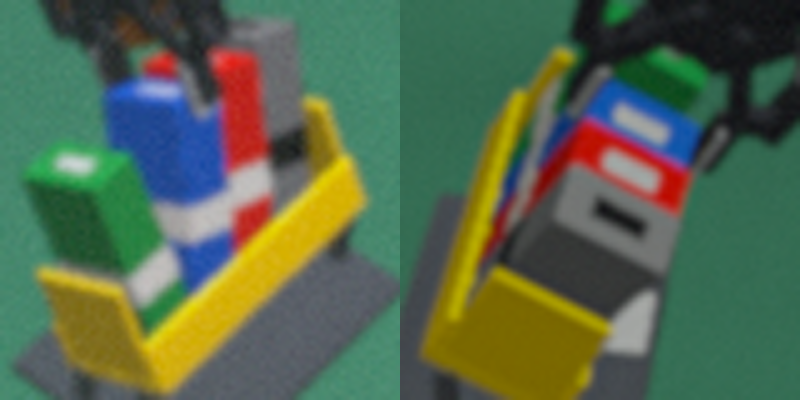

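```bash
python3 - <<'E'
from h import *
from station import robot
s=robot.read_camera("scene");d=robot.read_camera("side")
f=lambda p,k,o:(np.array(p)+.5)/k-.5+np.array(o)
def onpl(c,px):
    r=ray(c,px);e=np.array(c["eye"]);t=((T["blue"]-e)@zc)/(r@zc);return ((e+r*t[:,None])-T["blue"])@np.c_[xc,yc,zc]*1000
print("s3",onpl(d,f([(235,107),(229,144),(220,180)],4,(225,195))))
print("s4",onpl(d,f([(255,125),(242,188),(229,253)],400/60,(245,205))),onpl(s,f([(174,55)],400/60,(285,135))))
print("s5",onpl(d,f([(241,122),(232,170),(221,216)],5,(235,200))),onpl(s,f([(157,89),(74,164)],5,(280,125))))
E
```

```text
s3 [[  0.4368  26.0613   0.    ]
 [ -0.6036  65.6489   0.    ]
 [  0.5194 103.6663  -0.    ]]
s4 [[  0.8584  35.0759   0.    ]
 [  0.9123  75.8264  -0.    ]
 [  0.8034 115.4411   0.    ]] [[-1.2899 39.8071 -0.    ]]
s5 [[  0.5474  37.8262  -0.    ]
 [  0.1262  78.7008   0.    ]
 [  0.9829 116.6546   0.    ]] [[ -1.8359  41.9762  -0.    ]
 [ -0.9643 -36.2381  -0.    ]]
```

The edges tell a different story. Green's left edge is (132,152)→(187,290), but blue's is (222,108)→(238,248). Blue has pivoted between the pads and the left three lean left by about 8–9°, with their bottoms dragging behind. I'll grip harder and turn the tool so that blue's bottom catches up, easing the top back.

Request:
carry_out(
  delta_pos=[
    [0, 0, 0],
    [0, 0, 0],
    [-2, 0, 0],
    [-5, 0, 0],
    [-8, 0, 0],
  ],
  rotation=[
    [0, 0, 0],
    [0, 0, 0],
    [0, 2, 0],
    [0, 5, 0],
    [0, 8, 0],
  ],
  fingers=[120, 120, 120, 120, 120],
  force=110,
)

```text
t: 8.2
position: [0.5379, 0.1676, 0.1419]
tool_rot: [151.7, -7.1, 88.9]
force: [-22.6, -4.1, 20.9]
opening: 0.716
gripper_force: 122.3
```

```bash
cat > tilt.py <<'E'
from h import *
from station import robot
# slope of each carton's visible left side edge (rear face) in the scene view, by colour mask: last column per row
def tilts():
    s=robot.read_camera("scene"); hsv=cv2.cvtColor(s["color"],cv2.COLOR_RGB2HSV); x0,x1,y0,y1=270,370,125,225
    for nm,lo,hi in(("green",(50,120,40),(75,255,255)),("blue",(105,110,60),(125,255,255)),("red",(0,130,100),(8,255,255))):
        m=cv2.inRange(hsv,lo,hi); m[:y0]=0;m[y1:]=0;m[:,:x0]=0;m[:,x1:]=0
        n,l,st,c=cv2.connectedComponentsWithStats(m); 
        for i in range(1,n):
            if st[i,4]>25:
                ys=np.unique(np.nonzero(l==i)[0]); e=[(y,np.nonzero(l[y]==i)[0].max()) for y in ys]
                print(nm,"box",st[i],"right edge",e[::3])
o=robot.get_obs(); print(o["t"],((o["position"]-T["blue"])@np.c_[xc,yc,zc])*1000,"F",(o["force"]@np.c_[xc,yc,zc]),"rot",(TR.inv()*rot(o["tool_rot"])).as_rotvec(degrees=True))
E
python3 -c "
from tilt import *
tilts()"
```

```text
8.2 [  0.6883  35.684  -29.9058] F [-9.7781 -6.0506 28.8763] rot [-0.0983  8.1457 -0.0899]
green box [284 153  28  26 464] right edge [(np.int64(153), np.int64(296)), (np.int64(156), np.int64(304)), (np.int64(159), np.int64(306)), (np.int64(162), np.int64(307)), (np.int64(165), np.int64(308)), (np.int64(168), np.int64(310)), (np.int64(171), np.int64(311)), (np.int64(174), np.int64(310)), (np.int64(177), np.int64(307))]
green box [308 182   9   9  32] right edge [(np.int64(182), np.int64(315)), (np.int64(185), np.int64(315)), (np.int64(188), np.int64(312))]
blue box [299 142  25  26 356] right edge [(np.int64(142), np.int64(307)), (np.int64(145), np.int64(305)), (np.int64(148), np.int64(320)), (np.int64(151), np.int64(321)), (np.int64(154), np.int64(321)), (np.int64(157), np.int64(322)), (np.int64(160), np.int64(323)), (np.int64(163), np.int64(323)), (np.int64(166), np.int64(318))]
blue box [316 173  10  10  53] right edge [(np.int64(173), np.int64(325)), (np.int64(176), np.int64(324)), (np.int64(179), np.int64(322)), (np.int64(182), np.int64(318))]
red box [318 135  16  24 207] right edge [(np.int64(135), np.int64(325)), (np.int64(138), np.int64(330)), (np.int64(141), np.int64(330)), (np.int64(144), np.int64(331)), (np.int64(147), np.int64(331)), (np.int64(150), np.int64(331)), (np.int64(153), np.int64(333)), (np.int64(156), np.int64(331))]
red box [327 165   7  10  38] right edge [(np.int64(165), np.int64(333)), (np.int64(168), np.int64(333)), (np.int64(171), np.int64(330)), (np.int64(174), np.int64(327))]
```

```bash
cat >> tilt.py <<'E'
def pred(c,y,th=0):   # rear-left edge slope (cols per row) for a carton with top centre at y mm, leaning left th deg
    t=np.radians(th); p=T["blue"]+.032*xc+(y+18)/1000*yc
    q=p-.09*(np.cos(t)*zc+np.sin(t)*yc); a,b=proj(c,p)[0],proj(c,q)[0]; return a.round(1),b.round(1),((b-a)[0]/(b-a)[1]).round(3)
E
python3 -c "
from tilt import *
s=robot.read_camera('scene')
for y,th in((-36.6,0),(36,0),(36,4),(36,8),(73,0),(73,5),(73,8)): print(y,th,pred(s,y,th))"
```

```text
8.25 [  0.5485  35.0593 -29.8555] F [-5.7553 -5.0095 31.2191] rot [-0.0902  8.3225 -0.0916]
-36.6 0 (array([306.2, 155.4]), array([315.9, 180. ]), np.float64(0.392))
36 0 (array([321.8, 141.3]), array([330.7, 166. ]), np.float64(0.362))
36 4 (array([321.8, 141.3]), array([329.4, 167.1]), np.float64(0.296))
36 8 (array([321.8, 141.3]), array([328.1, 168.1]), np.float64(0.236))
73 0 (array([329.4, 134.4]), array([338., 159.]), np.float64(0.348))
73 5 (array([329.4, 134.4]), array([336.4, 160.4]), np.float64(0.269))
73 8 (array([329.4, 134.4]), array([335.4, 161.1]), np.float64(0.225))
```

Request:
carry_out(
  delta_pos=[
    [-1, 0, 0],
    [-3, 0, 0],
    [-4, 0, 0],
    [-6, 0, 0],
    [-7, 0, 0],
  ],
  rotation=[
    [0, 1.5, 0],
    [0, 3, 0],
    [0, 4.5, 0],
    [0, 6, 0],
    [0, 8, 0],
  ],
  fingers=[120, 120, 120, 120, 120],
)

```text
t: 8.8
position: [0.538, 0.1615, 0.1435]
tool_rot: [150.8, -14.2, 92.9]
force: [-48.0, -3.6, 54.2]
opening: 0.712
gripper_force: 128.4
```

```bash
python3 -c "
from tilt import *
tilts()" | sed 's/np.int64//g'
```

```text
8.8 [  1.9396  29.6292 -28.826 ] F [-16.4769  -7.7191  70.1333] rot [-0.2246 16.214  -0.1296]
green box [284 152  28  27 469] right edge [((152), (292)), ((155), (300)), ((158), (306)), ((161), (307)), ((164), (308)), ((167), (309)), ((170), (311)), ((173), (311)), ((176), (308))]
green box [308 182   9   9  34] right edge [((182), (315)), ((185), (315)), ((188), (312))]
blue box [297 143  26  27 314] right edge [((143), (308)), ((146), (303)), ((149), (312)), ((152), (319)), ((155), (320)), ((158), (321)), ((161), (321)), ((164), (322)), ((167), (319))]
blue box [317 174   8   9  38] right edge [((174), (324)), ((177), (324)), ((180), (320))]
red box [317 135  17  24 256] right edge [((135), (326)), ((138), (330)), ((141), (330)), ((144), (331)), ((147), (331)), ((150), (332)), ((153), (333)), ((156), (331))]
red box [326 165   8  10  44] right edge [((165), (333)), ((168), (333)), ((171), (330)), ((174), (327))]
```

The pads' swing presses blue into the floor (70 N), and that friction is what held its bottom back. I'll unload it by lifting slightly.

Request:
carry_out(
  delta_pos=[
    [0.3, 0, -1],
    [0.6, 0, -2],
    [0.8, 0, -3],
    [0.8, 0, -3],
  ],
  rotation=[
    [0, 0, 0],
    [0, 0, 0],
    [0, 0, 0],
    [0, 0, 0],
  ],
  fingers=[120, 120, 120, 120],
)

```text
t: 9.25
position: [0.5369, 0.16, 0.1436]
tool_rot: [150.9, -14.0, 92.7]
force: [-1.6, -5.2, 6.5]
opening: 0.714
gripper_force: 120.6
```

```bash
python3 -c "
from tilt import *
tilts()" | sed 's/np.int64//g' | egrep -v green
```

```text
9.25 [  1.1467  28.0843 -28.2882] F [ 2.031  -5.2803  6.2259] rot [-0.1522 15.9688 -0.0698]
blue box [296 143  27  27 303] right edge [((143), (308)), ((146), (302)), ((149), (311)), ((152), (319)), ((155), (319)), ((158), (320)), ((161), (321)), ((164), (322)), ((167), (318))]
blue box [317 173   9  10  41] right edge [((173), (324)), ((176), (324)), ((179), (321)), ((182), (318))]
red box [316 135  18  24 265] right edge [((135), (327)), ((138), (330)), ((141), (331)), ((144), (331)), ((147), (331)), ((150), (332)), ((153), (333)), ((156), (331))]
red box [326 165   9  10  44] right edge [((165), (333)), ((168), (333)), ((171), (330)), ((174), (327))]
```

Request:
carry_out(
  delta_pos=[
    [0, 0, 0],
    [0, 0, 0],
    [0, 0, 0],
    [0, 0, 0],
  ],
  rotation=[
    [0, 0, 0],
    [0, 0, 0],
    [0, 0, 0],
    [0, 0, 0],
  ],
  fingers=[0, 0, 0, 0],
)

```text
t: 9.7
position: [0.5361, 0.1605, 0.1418]
tool_rot: [151.1, -14.1, 92.7]
force: [-0.2, 0.2, -0.3]
opening: 1.001
gripper_force: 0.0
```

```bash
python3 -c "
from tilt import *
tilts()
go(o,T['blue']+.020*yc-.012*zc,TR)
s=robot.read_camera('scene');d=robot.read_camera('side')
f=lambda i:cv2.resize(i[:,:,::-1],(400,400),interpolation=cv2.INTER_CUBIC)
cv2.imwrite('pics/s6.png',np.hstack([f(s['color'][125:205,280:360]),f(d['color'][200:280,235:315])]))
" | sed 's/np.int64//g' | egrep -v green
```

```text
9.7 [ -0.4237  28.4634 -29.4693] F [-0.3678  0.2135 -0.1557] rot [ 0.0559 16.0074 -0.0297]
blue box [294 146  27  26 267] right edge [((146), (303)), ((149), (313)), ((152), (316)), ((155), (316)), ((158), (317)), ((161), (319)), ((164), (320)), ((167), (318)), ((170), (315))]
blue box [317 174   8   9  33] right edge [((174), (323)), ((177), (323)), ((180), (320))]
red box [318 135  16  24 282] right edge [((135), (326)), ((138), (330)), ((141), (331)), ((144), (331)), ((147), (332)), ((150), (332)), ((153), (333)), ((156), (331))]
red box [324 165  11   9  52] right edge [((165), (333)), ((168), (333)), ((171), (330))]
delta [ -3.3   0.4 -19.1] rot [ -0.1 -16.    0. ] 19.0 16.0
```

View pics/s6.png

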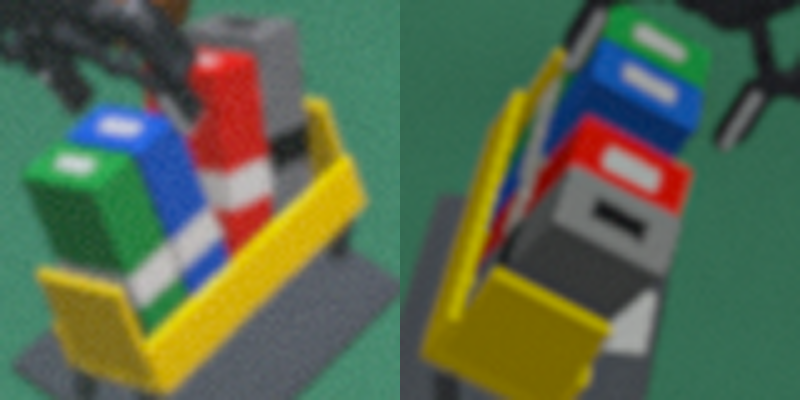

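Blue fell back upright next to green (labels at scene crop (120,127) and (75,163)). Red and grey still lean left, resting towards the end wall. I'll regrip blue lower and hard, lift off the floor friction, and push with its bottom leading.

```bash
python3 - <<'E'
from tilt import *
s=robot.read_camera("scene");d=robot.read_camera("side")
f=lambda p,k,o:(np.array(p)+.5)/k-.5+np.array(o)
def onpl(c,px):
    r=ray(c,px);e=np.array(c["eye"]);t=((T["blue"]-e)@zc)/(r@zc);return ((e+r*t[:,None])-T["blue"])@np.c_[xc,yc,zc]*1000
print(onpl(s,f([(120,127),(75,163)],5,(280,125))),onpl(d,f([(250,82),(260,42)],5,(235,200))))
go(o,T["blue"]+.004*yc-.040*zc,TR)
E
```

```text
9.85 [ -0.3969  28.4018 -29.5375] F [-0.1357 -0.1835 -0.6257] rot [ 0.0565 16.0014 -0.0267]
[[  2.1847   2.621   -0.    ]
 [ -1.0503 -35.2366  -0.    ]] [[  0.0701   1.2632  -0.    ]
 [ -1.0121 -37.6527   0.    ]]
delta [-26.3   0.4   3.3] rot [ -0.1 -16.    0. ] 27.0 16.0
```

Request:
carry_out(
  delta_pos=[
    [-14, 0.4, 0],
    [-28, 0.4, 3],
    [-28, 0.4, 3],
    [-28, 0.4, 3],
    [-28, 0.4, 3],
  ],
  rotation=[
    [0, -8, 0],
    [0, -16, 0],
    [0, -16, 0],
    [0, -16, 0],
    [0, -16, 0],
  ],
  fingers=[0, 0, 0, 0, 0],
)

```text
t: 10.45
position: [0.539, 0.1344, 0.1324]
tool_rot: [152.1, -0.1, 85.1]
force: [0.4, 0.3, 0.4]
opening: 0.999
gripper_force: 0.0
```

```bash
python3 -c "
from tilt import *"
```

```text
10.45 [ -0.2411   2.7435 -40.2235] F [0.5537 0.3078 0.1774] rot [ 0.0872  0.101  -0.0704]
```

Grip hard, lifting 3 mm after closure.

Request:
carry_out(
  delta_pos=[
    [0, 0, 0],
    [0, 0, 0],
    [0, 0, 0],
    [0, 0, -1],
    [0, 0, -2],
  ],
  rotation=[
    [0, 0, 0],
    [0, 0, 0],
    [0, 0, 0],
    [0, 0, 0],
    [0, 0, 0],
  ],
  fingers=[120, 120, 120, 120, 120],
  force=110,
)

```text
t: 10.95
position: [0.5382, 0.1336, 0.1343]
tool_rot: [152.1, -0.0, 85.0]
force: [1.2, -0.2, -2.0]
opening: 0.726
gripper_force: 119.5
```

```bash
python3 -c "
from tilt import *"
```

```text
10.95 [  0.0015   1.8639 -38.1543] F [ 0.1145 -0.0676 -2.3244] rot [0.0563 0.0004 0.0084]
```

Request:
carry_out(
  delta_pos=[
    [2, 0, -0.5],
    [4, 0, -1],
    [6, 0, -1],
    [8, 0, -1],
    [10, 0, -1],
  ],
  rotation=[
    [0, 2, 0],
    [0, 4, 0],
    [0, 4, 0],
    [0, 4, 0],
    [0, 4, 0],
  ],
  fingers=[120, 120, 120, 120, 120],
)

```text
t: 11.45
position: [0.5387, 0.143, 0.1349]
tool_rot: [152.0, -3.4, 86.9]
force: [2.3, -5.7, -3.5]
opening: 0.725
gripper_force: 120.3
```

```bash
python3 -c "
from tilt import *
tilts()" | sed 's/np.int64//g' | egrep -v green
```

```text
11.45 [  0.0308  11.2773 -37.4903] F [ 0.8286 -5.4801 -4.4006] rot [ 0.0608  3.9154 -0.0212]
blue box [295 144  28  26 255] right edge [((144), (307)), ((147), (301)), ((150), (308)), ((153), (318)), ((156), (319)), ((159), (321)), ((162), (322)), ((165), (320)), ((168), (317))]
blue box [317 171  10  11  50] right edge [((171), (325)), ((174), (326)), ((177), (324)), ((180), (320))]
red box [315 133  20  24 309] right edge [((133), (329)), ((136), (331)), ((139), (331)), ((142), (332)), ((145), (332)), ((148), (333)), ((151), (333)), ((154), (331))]
red box [327 162  10  11  53] right edge [((162), (335)), ((165), (336)), ((168), (333)), ((171), (330))]
```

Request:
carry_out(
  delta_pos=[
    [2, 0, 0.1],
    [4, 0, 0.3],
    [6, 0, 0.4],
    [8, 0, 0.6],
    [10, 0, 0.7],
  ],
  rotation=[
    [0, 0, 0],
    [0, 0, 0],
    [0, 0, 0],
    [0, 0, 0],
    [0, 0, 0],
  ],
  fingers=[120, 120, 120, 120, 120],
)

```text
t: 12.0
position: [0.5397, 0.1533, 0.1351]
tool_rot: [152.0, -3.5, 86.9]
force: [2.8, -4.5, -1.5]
opening: 0.718
gripper_force: 120.4
```

```bash
python3 -c "
from tilt import *
tilts()" | sed 's/np.int64//g' | egrep -v green
```

```text
12.0 [  0.1277  21.6241 -37.3561] F [ 2.0884 -4.2074 -2.8001] rot [ 0.0465  3.9435 -0.0288]
blue box [297 141  28  27 319] right edge [((141), (308)), ((144), (309)), ((147), (303)), ((150), (319)), ((153), (321)), ((156), (323)), ((159), (324)), ((162), (323)), ((165), (320))]
blue box [316 169  14  13  71] right edge [((169), (328)), ((172), (328)), ((175), (326)), ((178), (322)), ((181), (318))]
red box [318 134  16  24 225] right edge [((134), (328)), ((137), (329)), ((140), (330)), ((143), (330)), ((146), (332)), ((149), (332)), ((152), (333)), ((155), (330))]
red box [329 161   9  10  41] right edge [((161), (336)), ((164), (337)), ((167), (334)), ((170), (331))]
```

Request:
carry_out(
  delta_pos=[
    [1.5, 0, 0.1],
    [3, 0, 0.2],
    [4.5, 0, 0.3],
    [6, 0, 0.4],
    [7, 0, 0.5],
  ],
  rotation=[
    [0, 0, 0],
    [0, 0, 0],
    [0, 0, 0],
    [0, 0, 0],
    [0, 0, 0],
  ],
  fingers=[120, 120, 120, 120, 120],
)

```text
t: 12.55
position: [0.5402, 0.1606, 0.1354]
tool_rot: [152.0, -3.5, 86.9]
force: [-3.2, -9.4, 5.2]
opening: 0.723
gripper_force: 121.5
```

```bash
python3 -c "
from tilt import *
tilts()" | sed 's/np.int64//g' | egrep -v green
```

```text
12.55 [  0.2394  28.9321 -37.027 ] F [ 0.391  -9.6216  5.713 ] rot [ 0.0349  3.951  -0.0438]
blue box [298 141  28  25 346] right edge [((141), (311)), ((144), (304)), ((147), (313)), ((150), (322)), ((153), (323)), ((156), (324)), ((159), (325)), ((162), (323)), ((165), (320))]
blue box [314 168  17  12  85] right edge [((168), (329)), ((171), (330)), ((174), (327)), ((177), (323))]
red box [318 136  17  23 185] right edge [((136), (328)), ((139), (329)), ((142), (330)), ((145), (331)), ((148), (332)), ((151), (334)), ((154), (332)), ((157), (329))]
red box [332 161   7   9  30] right edge [((161), (337)), ((164), (337)), ((167), (334))]
```

Request:
carry_out(
  delta_pos=[
    [1.5, 0, 0.1],
    [3, 0, 0.3],
    [4.5, 0, 0.5],
    [6, 0, 0.8],
    [6, 0, 1],
  ],
  rotation=[
    [0, -1, 0],
    [0, -2, 0],
    [0, -3, 0],
    [0, -4, 0],
    [0, -4, 0],
  ],
  fingers=[120, 120, 120, 120, 120],
)

```text
t: 13.1
position: [0.5406, 0.1642, 0.1354]
tool_rot: [152.1, 0.4, 84.9]
force: [-20.7, -42.7, 23.1]
opening: 0.722
gripper_force: 124.5
```

```bash
python3 -c "
from tilt import *
tilts()
s=robot.read_camera('scene')
print(pred(s,33),pred(s,70))" | sed 's/np.int64//g' | egrep -v green
```

```text
13.1 [  0.2383  32.5093 -37.0648] F [ -4.0528 -44.3747  28.3591] rot [ 0.084  -0.3776 -0.0812]
blue box [299 140  28  25 360] right edge [((140), (307)), ((143), (305)), ((146), (314)), ((149), (322)), ((152), (324)), ((155), (324)), ((158), (326)), ((161), (324)), ((164), (321))]
blue box [314 168  17  12  94] right edge [((168), (329)), ((171), (330)), ((174), (327)), ((177), (323))]
red box [320 135  15  23 159] right edge [((135), (325)), ((138), (329)), ((141), (330)), ((144), (331)), ((147), (332)), ((150), (333)), ((153), (333)), ((156), (330))]
red box [332 161   7   9  29] right edge [((161), (337)), ((164), (337)), ((167), (334))]
(array([321.1, 141.9]), array([330.1, 166.5]), np.float64(0.363)) (array([328.8, 135. ]), array([337.4, 159.6]), np.float64(0.349))
```

Hard stop (44 N), with blue and red upright and matching prediction. I'll relax, ease towards the front lip and release.

Request:
carry_out(
  delta_pos=[
    [-1, -0.5, -0.3],
    [-1.5, -1.5, -0.3],
    [-1.5, -2, -0.3],
  ],
  rotation=[
    [0, 0, 0],
    [0, 0, 0],
    [0, 0, 0],
  ],
  fingers=[120, 120, 120],
)

```text
t: 13.5
position: [0.5401, 0.1644, 0.1354]
tool_rot: [151.9, 0.1, 84.9]
force: [10.2, -18.5, 4.2]
opening: 0.724
gripper_force: 121.1
```

```bash
python3 -c "
from tilt import *"
```

```text
13.5 [ -0.1772  32.7165 -36.8514] F [ 12.3938 -17.5842  -1.7915] rot [-0.1328 -0.0889  0.0115]
```

Request:
carry_out(
  delta_pos=[
    [0, 0, 0],
    [0, 0, 0],
    [0, 0, 0],
    [0, 0, -35],
    [0, 0, -72],
  ],
  rotation=[
    [0, 0, 0],
    [0, 0, 0],
    [0, 0, 0],
    [0, 0, 0],
    [0, 0, 0],
  ],
  fingers=[0, 0, 0, 0, 0],
)

```text
t: 14.0
position: [0.5043, 0.1686, 0.1972]
tool_rot: [152.2, 0.1, 85.0]
force: [0.7, 0.1, 0.7]
opening: 0.998
gripper_force: 0.0
```

Request:
carry_out(
  delta_pos=[
    [-35, 0, 0],
    [-69, 0, 0],
    [-69, 0, 0],
    [-69, 0, 35],
    [-69, 0, 60],
  ],
  rotation=[
    [0, 0, 0],
    [0, 0, 0],
    [0, 0, 0],
    [0, 0, 0],
    [0, 0, 0],
  ],
  fingers=[0, 0, 0, 0, 0],
)

```text
t: 14.5
position: [0.5278, 0.0976, 0.144]
tool_rot: [152.0, -0.0, 85.0]
force: [0.3, -0.5, -0.4]
opening: 1.0
gripper_force: 0.0
```

```bash
python3 -c "
from tilt import *
tilts()
go(o,T['green']-.040*zc,TR)
s=robot.read_camera('scene')
print(pred(s,33),pred(s,70))" | sed 's/np.int64//g'
```

```text
14.5 [ -1.8109 -34.9128 -26.2355] F [ 0.1469 -0.4404 -0.4989] rot [-0.0066  0.0194  0.0093]
green box [284 153  29  26 443] right edge [((153), (298)), ((156), (300)), ((159), (301)), ((162), (307)), ((165), (309)), ((168), (310)), ((171), (311)), ((174), (310)), ((177), (307))]
green box [308 182   8   9  31] right edge [((182), (315)), ((185), (315)), ((188), (312))]
blue box [305 142  22  24 334] right edge [((142), (313)), ((145), (320)), ((148), (322)), ((151), (323)), ((154), (324)), ((157), (325)), ((160), (325)), ((163), (322))]
blue box [314 168  17  13  92] right edge [((168), (329)), ((171), (330)), ((174), (327)), ((177), (323)), ((180), (319))]
red box [318 135  17  23 170] right edge [((135), (322)), ((138), (329)), ((141), (330)), ((144), (331)), ((147), (332)), ((150), (333)), ((153), (333)), ((156), (330))]
red box [331 161   8   9  30] right edge [((161), (337)), ((164), (337)), ((167), (334))]
delta [-1.8  1.5 13.6] rot [ 0. -0. -0.] 14.0 0.0
(array([321.1, 141.9]), array([330.1, 166.5]), np.float64(0.363)) (array([328.8, 135. ]), array([337.4, 159.6]), np.float64(0.349))
```

Request:
carry_out(
  delta_pos=[
    [-1, 1.5, 12],
    [-1, 1.5, 12],
    [-1, 1.5, 12],
    [-1, 1.5, 12],
    [-1, 1.5, 12],
  ],
  rotation=[
    [0, 0, 0],
    [0, 0, 0],
    [0, 0, 0],
    [0, 0, 0],
    [0, 0, 0],
  ],
  fingers=[0, 0, 120, 120, 120],
  force=110,
)

```text
t: 15.1
position: [0.5339, 0.0961, 0.1362]
tool_rot: [152.0, -0.0, 85.0]
force: [-16.8, 0.5, 16.4]
opening: 0.725
gripper_force: 116.4
```

Request:
carry_out(
  delta_pos=[
    [0, 0, -1],
    [0, 0, -2],
    [-2, 0, -2.5],
    [-4, 0, -3],
    [-4, 0, -3],
  ],
  rotation=[
    [0, 0, 0],
    [0, 0, 0],
    [0, -2, 0],
    [0, -4, 0],
    [0, -4, 0],
  ],
  fingers=[120, 120, 120, 120, 120],
)

```text
t: 15.6
position: [0.5325, 0.0923, 0.1376]
tool_rot: [152.0, 3.6, 83.2]
force: [0.8, 0.1, -1.8]
opening: 0.717
gripper_force: 119.7
```

```bash
python3 -c "
from tilt import *"
```

```text
15.6 [ -0.3337 -39.7552 -34.2414] F [-0.1516  0.1846 -1.9064] rot [ 0.0295 -4.0238 -0.0748]
```

Request:
carry_out(
  delta_pos=[
    [-1, 0, 0.1],
    [-2, 0, 0.2],
    [-3, 0, 0.2],
    [-4, 0, 0.3],
    [-4, 0, 0.3],
  ],
  rotation=[
    [0, 0, 0],
    [0, 0, 0],
    [0, 0, 0],
    [0, 0, 0],
    [0, 0, 0],
  ],
  fingers=[120, 120, 120, 120, 120],
)

```text
t: 16.1
position: [0.5322, 0.0881, 0.1376]
tool_rot: [152.0, 3.5, 83.1]
force: [-0.5, 5.8, -0.1]
opening: 0.721
gripper_force: 120.1
```

Request:
carry_out(
  delta_pos=[
    [-1.5, 0, 0.3],
    [-3, 0, 0.6],
    [-4.5, 0, 0.9],
    [-5.5, 0, 1.2],
    [-5.5, 0, 1.5],
  ],
  rotation=[
    [0, 1, 0],
    [0, 2, 0],
    [0, 3, 0],
    [0, 4, 0],
    [0, 4, 0],
  ],
  fingers=[120, 120, 120, 120, 120],
)

```text
t: 16.6
position: [0.5322, 0.083, 0.137]
tool_rot: [152.0, -0.2, 85.0]
force: [-5.5, 16.4, 6.3]
opening: 0.716
gripper_force: 120.8
```

```bash
python3 -c "
from tilt import *"
```

```text
16.6 [ -0.0791 -49.0531 -35.019 ] F [-3.1283 15.9057  8.8013] rot [-0.0012  0.1674  0.058 ]
```

Request:
carry_out(
  delta_pos=[
    [0.5, -1, 0],
    [0.8, -2, 0.3],
    [0.8, -2, 0.3],
  ],
  rotation=[
    [0, 0, 0],
    [0, 0, 0],
    [0, 0, 0],
  ],
  fingers=[120, 120, 120],
)

```text
t: 16.9
position: [0.5318, 0.0836, 0.1367]
tool_rot: [151.8, -0.1, 85.0]
force: [5.9, 8.4, 2.4]
opening: 0.719
gripper_force: 120.0
```

Request:
carry_out(
  delta_pos=[
    [0, 0, 0],
    [0, 0, 0],
    [0, 0, 0],
    [0, 0, -40],
    [0, 0, -85],
  ],
  rotation=[
    [0, 0, 0],
    [0, 0, 0],
    [0, 0, 0],
    [0, 0, 0],
    [0, 0, 0],
  ],
  fingers=[0, 0, 0, 0, 0],
)

```text
t: 17.4
position: [0.4897, 0.0864, 0.2095]
tool_rot: [152.3, 0.1, 85.0]
force: [1.3, -1.3, 1.6]
opening: 1.004
gripper_force: 0.0
```

```bash
python3 -c "
from tilt import *
tilts()
s=robot.read_camera('scene')
print(pred(s,32.5),pred(s,-49))
go(o,T['white']+[0,0,.08],down(68))" | sed 's/np.int64//g'
```

```text
17.4 [ -3.7088 -49.3697  49.001 ] F [ 2.0279 -1.2143  0.7541] rot [ 0.2598 -0.0515 -0.0246]
green box [281 155  29  26 471] right edge [((155), (296)), ((158), (303)), ((161), (304)), ((164), (306)), ((167), (306)), ((170), (308)), ((173), (309)), ((176), (308)), ((179), (304))]
blue box [300 141  27  25 437] right edge [((141), (307)), ((144), (320)), ((147), (321)), ((150), (322)), ((153), (323)), ((156), (325)), ((159), (326)), ((162), (323)), ((165), (320))]
blue box [311 168  20  13 114] right edge [((168), (329)), ((171), (330)), ((174), (327)), ((177), (323)), ((180), (319))]
red box [318 135  17  23 165] right edge [((135), (323)), ((138), (328)), ((141), (330)), ((144), (331)), ((147), (332)), ((150), (333)), ((153), (333)), ((156), (330))]
red box [332 161   7   9  27] right edge [((161), (336)), ((164), (337)), ((167), (334))]
(array([321., 142.]), array([330. , 166.6]), np.float64(0.363)) (array([303.5, 157.8]), array([313.3, 182.5]), np.float64(0.397))
delta [-316.2   80.    35.1] rot [27.5 -4.1 16.7] 328.0 32.5
```

Request:
carry_out(
  delta_pos=[
    [-316, 80, 35],
    [-316, 80, 35],
    [-316, 80, 35],
    [-316, 80, 35],
    [-316, 80, 35],
  ],
  rotation=[
    [27.5, -4.1, 16.7],
    [27.5, -4.1, 16.7],
    [27.5, -4.1, 16.7],
    [27.5, -4.1, 16.7],
    [27.5, -4.1, 16.7],
  ],
  fingers=[0, 0, 0, 0, 0],
)

```text
t: 18.0
position: [0.5369, -0.1613, 0.214]
tool_rot: [-179.9, -0.1, 67.8]
force: [0.6, 0.2, 0.5]
opening: 1.005
gripper_force: 0.0
```

```bash
python3 g.py 'T["white"]+[0,0,.08]' 'down(68)'
```

```text
18.0 [ 0.5369 -0.1613  0.214 ] [-179.918    -0.0784   67.8281] [0.6259 0.243  0.4851]
delta [-64.8  39.4  -2.1] rot [-0.1 -0.1 -0.2] 76.0 0.2
```

Request:
carry_out(
  delta_pos=[
    [-65, 39, -2],
    [-65, 39, -2],
    [-65, 39, -2],
    [-65, 39, -2],
  ],
  rotation=[
    [0, 0, 0],
    [0, 0, 0],
    [0, 0, 0],
    [0, 0, 0],
  ],
  fingers=[0, 0, 0, 0],
)

```text
t: 18.4
position: [0.5476, -0.2337, 0.2168]
tool_rot: [179.8, -0.1, 67.9]
force: [1.2, 0.3, 0.4]
opening: 0.998
gripper_force: 0.0
```

```bash
python3 g.py 'T["white"]+[0,0,-.035]' 'down(68)'; python3 - <<'E'
from h import *
from station import robot
c=robot.read_camera("wrist"); im=c["color"]; hsv=cv2.cvtColor(im,cv2.COLOR_RGB2HSV)
p=proj(c,T["white"])[0]; print("pred",p)
m=cv2.inRange(hsv,(5,130,120),(22,255,255)); n,l,st,ce=cv2.connectedComponentsWithStats(m)
for i in range(1,n):
    if st[i,4]>60: print(st[i],ce[i],onz(c,ce[i],.136))
m=cv2.inRange(hsv,(0,0,170),(180,45,255)); n,l,st,ce=cv2.connectedComponentsWithStats(m)
for i in range(1,n):
    if st[i,4]>2000:
        b=cv2.boxPoints(cv2.minAreaRect(np.argwhere(l==i)[:,::-1].astype(np.float32))); print("white",b.round(),onz(c,b,.136))
E
```

```text
18.4 [ 0.5476 -0.2337  0.2168] [179.8226  -0.0927  67.9322] [1.2357 0.3196 0.3716]
delta [ -2.    1.9 115.8] rot [ 0.2 -0.1 -0.1] 116.0 0.2
pred [279.1343 213.349 ]
[258 206  40  16 548] [277.5584 213.4015] [[ 0.5479 -0.2358  0.136 ]]
white [[232. 235.]
 [234. 187.]
 [323. 190.]
 [322. 238.]] [[ 0.5111 -0.2388  0.136 ]
 [ 0.5268 -0.2063  0.136 ]
 [ 0.5843 -0.232   0.136 ]
 [ 0.5707 -0.2656  0.136 ]]
```

Request:
carry_out(
  delta_pos=[
    [-1.7, 1.2, 45],
    [-1.7, 1.2, 90],
    [-1.7, 1.2, 115],
    [-1.7, 1.2, 115],
    [-1.7, 1.2, 115],
  ],
  rotation=[
    [0, 0, 1.5],
    [0, 0, 1.5],
    [0, 0, 1.5],
    [0, 0, 1.5],
    [0, 0, 1.5],
  ],
  fingers=[0, 0, 0, 0, 0],
)

```text
t: 18.95
position: [0.5492, -0.2348, 0.1037]
tool_rot: [179.7, -0.1, 66.6]
force: [0.1, -0.7, 0.3]
opening: 1.0
gripper_force: 0.0
```

Request:
carry_out(
  delta_pos=[
    [0, 0, 0],
    [0, 0, 0],
    [0, 0, 0],
    [0, 0, -20],
    [0, 0, -60],
  ],
  rotation=[
    [0, 0, 0],
    [0, 0, 0],
    [0, 0, 0],
    [0, 0, 0],
    [0, 0, 0],
  ],
  fingers=[120, 120, 120, 120, 120],
  force=80,
)

```text
t: 19.45
position: [0.5476, -0.2347, 0.1616]
tool_rot: [180.0, -0.1, 66.5]
force: [1.6, -0.4, -3.6]
opening: 0.724
gripper_force: 89.2
```

```bash
python3 g.py 'T["white"]+[0,0,.165]' 'down(68)'
```

```text
19.45 [ 0.5476 -0.2347  0.1616] [179.9741  -0.1083  66.4961] [ 1.6128 -0.3823 -3.6282]
delta [  -0.5    2.  -139.4] rot [ 0.  -0.1 -1.5] 139.0 1.5
```

Request:
carry_out(
  delta_pos=[
    [0, 0, -50],
    [0, 0, -100],
    [0, 0, -140],
    [0, 0, -140],
  ],
  rotation=[
    [0, 0, 0],
    [0, 0, 0],
    [0, 0, 0],
    [0, 0, 0],
  ],
  fingers=[120, 120, 120, 120],
)

```text
t: 19.85
position: [0.5489, -0.2358, 0.3097]
tool_rot: [179.2, -0.0, 66.5]
force: [1.3, -0.6, -1.9]
opening: 0.722
gripper_force: 89.5
```

```bash
python3 g.py 'T["blue"]+.003*xc-.0083*yc+.156*zc' 'TR'
```

```text
19.85 [ 0.5489 -0.2358  0.3097] [179.189   -0.0107  66.5058] [ 1.268  -0.6381 -1.9343]
delta [ 296.7 -237.8   -0.7] rot [-26.9   4.6 -18.1] 380.0 32.8
```

Request:
carry_out(
  delta_pos=[
    [297, -238, -1],
    [297, -238, -1],
    [297, -238, -1],
    [297, -238, -1],
    [297, -238, -1],
  ],
  rotation=[
    [-26.9, 4.6, -18.1],
    [-26.9, 4.6, -18.1],
    [-26.9, 4.6, -18.1],
    [-26.9, 4.6, -18.1],
    [-26.9, 4.6, -18.1],
  ],
  fingers=[120, 120, 120, 120, 120],
)

```text
t: 20.35
position: [0.4832, -0.0056, 0.3018]
tool_rot: [152.3, -0.2, 85.1]
force: [0.9, -0.6, -3.2]
opening: 0.717
gripper_force: 89.6
```

```bash
python3 g.py 'T["blue"]+.003*xc-.0083*yc+.156*zc' 'TR'
```

```text
20.35 [ 0.4832 -0.0056  0.3018] [152.3316  -0.2114  85.1122] [ 0.9182 -0.6493 -3.2241]
delta [133.4 -38.1 -25.5] rot [-0.3 -0.2  0. ] 141.0 0.4
```

Request:
carry_out(
  delta_pos=[
    [133, -38, -26],
    [133, -38, -26],
    [133, -38, -26],
    [133, -38, -26],
    [133, -38, -26],
  ],
  rotation=[
    [-0.2, -0.1, 0],
    [-0.2, -0.1, 0],
    [-0.2, -0.1, 0],
    [-0.2, -0.1, 0],
    [-0.2, -0.1, 0],
  ],
  fingers=[120, 120, 120, 120, 120],
)

```text
t: 20.85
position: [0.4513, 0.1315, 0.309]
tool_rot: [152.4, -0.1, 85.2]
force: [0.2, -1.3, -2.9]
opening: 0.721
gripper_force: 89.7
```

```bash
python3 - <<'E'
from tilt import *
go(o,T["blue"]+.003*xc-.0083*yc+.111*zc,TR)
s=robot.read_camera("scene");d=robot.read_camera("side")
C=np.c_[xc,yc,zc]
def onpl(c,px,z):
    r=ray(c,px);e=np.array(c["eye"]);P=T["blue"]+z*zc;t=((P-e)@zc)/(r@zc);return ((e+r*t[:,None])-T["blue"])@C*1000
# tops of the row (labels) : white blobs on tops ; white carton held: orange band
for n,c in(("scene",s),("side",d)):
    hsv=cv2.cvtColor(c["color"],cv2.COLOR_RGB2HSV); x0,x1,y0,y1=(270,370,80,225) if n=="scene" else (225,325,140,295)
    for nm,lo,hi,z in(("label",(0,0,165),(180,60,255),0),("orange",(5,150,90),(20,255,255),.0)):
        m=np.zeros(hsv.shape[:2],np.uint8);m[y0:y1,x0:x1]=cv2.inRange(hsv,lo,hi)[y0:y1,x0:x1]
        k,l,st,ce=cv2.connectedComponentsWithStats(m)
        for i in range(1,k):
            if st[i,4]>8: print(n,nm,st[i],ce[i].round(1),onpl(c,ce[i],0)[0].round(1))
f=lambda i:cv2.resize(i[:,:,::-1],(400,400),interpolation=cv2.INTER_CUBIC)
w=robot.read_camera("wrist")["color"]
cv2.imwrite("pics/s7.png",np.hstack([f(s["color"][80:200,260:380]),f(d["color"][140:260,225:345])]))
E
```

```text
20.85 [  5.7401  -7.8043 156.6856] F [-1.0431 -1.3242 -2.6836] rot [ 0.3727  0.211  -0.089 ]
delta [-0.7 -2.4 45.7] rot [-0.4 -0.2  0.1] 46.0 0.4
scene label [270  92  29  28 265] [287.1 104.5] [-289.1  231.8   -0. ]
scene label [294 122  12  18 120] [299.9 130.6] [-94.7  91.5  -0. ]
scene label [315 137   5   2  10] [317.  137.5] [-0.  68.7 -0. ]
scene label [307 144   6   2   9] [309.7 144.3] [ 1.2 32.2 -0. ]
scene label [320 155  17  17 107] [328.  163.2] [129.8 -34.2  -0. ]
scene label [289 158   7   4  21] [292.1 159.3] [ -1.5 -45.9  -0. ]
scene label [305 177   9  10  51] [308.6 181.3] [ 129.1 -117.2   -0. ]
scene orange [299 107  20  20 123] [310.7 115.4] [-123.1  178.5   -0. ]
scene orange [278 114  24  13 126] [291.  121.5] [-175.9  133.7   -0. ]
scene orange [333 164   6   6  14] [335.6 166.2] [162.4 -40.4  -0. ]
side label [309 155  16  14  78] [316.1 160.5] [ -72.1 -380.9    0. ]
side label [280 220   9   7  21] [284.7 223.3] [-4.4 31.1  0. ]
side label [277 229  10   6  26] [281.6 231.3] [-0.2 68.9  0. ]
side label [278 260   7   9  32] [281.3 264.7] [-16.3 186.9   0. ]
side orange [292 176  24  19 160] [302.8 186.2] [ -38.9 -185.2   -0. ]
side orange [249 252   5   8  14] [250.6 255.1] [ 62.8 205.3  -0. ]
```

Request:
carry_out(
  delta_pos=[
    [-0.7, -2, 15],
    [-0.7, -2.4, 30],
    [-0.7, -2.4, 45],
    [-0.7, -2.4, 50],
    [-0.7, -2.4, 50],
  ],
  rotation=[
    [-0.3, -0.2, 0],
    [-0.3, -0.2, 0],
    [-0.3, -0.2, 0],
    [-0.3, -0.2, 0],
    [-0.3, -0.2, 0],
  ],
  fingers=[120, 120, 120, 120, 120],
)

```text
t: 21.5
position: [0.4733, 0.126, 0.2631]
tool_rot: [152.1, 0.1, 84.8]
force: [-0.4, 0.1, -1.6]
opening: 0.721
gripper_force: 89.6
```

```bash
python3 - <<'E'
from tilt import *
go(o,T["blue"]+.003*xc-.0083*yc+.080*zc,TR)
w=robot.read_camera("wrist"); f=lambda i:cv2.resize(i[:,:,::-1],(400,400),interpolation=cv2.INTER_CUBIC)
s=robot.read_camera("scene")["color"]
cv2.imwrite("pics/s7.png",np.hstack([f(s[85:195,270:380]),cv2.resize(w["color"][:,:,::-1],(400,300)).repeat(1,0) if 0 else cv2.copyMakeBorder(cv2.resize(w["color"][:,:,::-1],(400,300)),0,100,0,0,cv2.BORDER_CONSTANT)]))
E
```

```text
21.5 [  3.9161 -11.3987 105.6131] F [-1.0672  0.0265 -1.2141] rot [ 0.1446 -0.1784  0.1866]
delta [ 3.2 -0.9 25.6] rot [-0.1  0.2 -0.2] 26.0 0.3
```

View pics/s7.png

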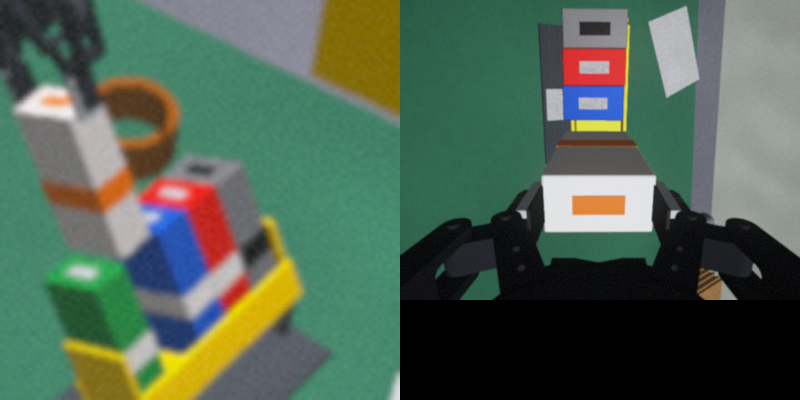

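White is aligned over the open gap, parallel to the row. Its TCP is 3 mm right of the gap centre, so I'll correct that and lower.

Request:
carry_out(
  delta_pos=[
    [3, -0.9, 0],
    [3, -0.9, 0],
    [3, -0.9, 10],
    [3, -0.9, 20],
    [3, -0.9, 30],
  ],
  rotation=[
    [0, 0.2, -0.2],
    [0, 0.2, -0.2],
    [0, 0.2, -0.2],
    [0, 0.2, -0.2],
    [0, 0.2, -0.2],
  ],
  fingers=[120, 120, 120, 120, 120],
)

```text
t: 22.1
position: [0.4869, 0.1287, 0.2355]
tool_rot: [152.1, -0.0, 85.1]
force: [-0.7, -0.5, -2.1]
opening: 0.717
gripper_force: 89.7
```

```bash
python3 -c "
from tilt import *"
```

```text
22.1 [ 2.7434 -7.4403 75.0459] F [-1.6069 -0.6111 -1.5349] rot [ 0.1107  0.0857 -0.1079]
```

Request:
carry_out(
  delta_pos=[
    [-0.8, 0, 12],
    [-0.8, 0, 24],
    [-0.8, 0, 36],
    [-0.8, 0, 48],
    [-0.8, 0, 60],
  ],
  rotation=[
    [0, 0, 0],
    [0, 0, 0],
    [0, 0, 0],
    [0, 0, 0],
    [0, 0, 0],
  ],
  fingers=[120, 120, 120, 120, 120],
)

```text
t: 22.6
position: [0.515, 0.1256, 0.1827]
tool_rot: [152.1, -0.0, 85.1]
force: [0.1, -0.3, -3.1]
opening: 0.721
gripper_force: 89.7
```

```bash
python3 -c "
from tilt import *"
```

```text
22.6 [ 2.9334 -8.1605 15.1084] F [-1.3705 -0.2713 -2.7906] rot [ 0.0871  0.0888 -0.0949]
```

Request:
carry_out(
  delta_pos=[
    [0, 0, 10],
    [0, 0, 20],
    [0, 0, 30],
    [0, 0, 38],
    [0, 0, 42],
  ],
  rotation=[
    [0, 0, 0],
    [0, 0, 0],
    [0, 0, 0],
    [0, 0, 0],
    [0, 0, 0],
  ],
  fingers=[120, 120, 120, 120, 120],
)

```text
t: 23.1
position: [0.5344, 0.1239, 0.1459]
tool_rot: [152.1, -0.0, 85.1]
force: [-0.4, 0.2, -2.8]
opening: 0.721
gripper_force: 89.7
```

```bash
python3 -c "
from tilt import *"
```

```text
23.1 [  2.8452  -8.0874 -26.5465] F [-1.709   0.1791 -2.2922] rot [ 0.0974  0.0853 -0.098 ]
```

Now move against the front lip and lower to contact.

Request:
carry_out(
  delta_pos=[
    [0, -1, 2],
    [0, -2, 4],
    [0, -2.5, 6],
    [0, -3, 7.5],
    [0, -3, 8.5],
  ],
  rotation=[
    [0, 0, 0],
    [0, 0, 0],
    [0, 0, 0],
    [0, 0, 0],
    [0, 0, 0],
  ],
  fingers=[120, 120, 120, 120, 120],
)

```text
t: 23.6
position: [0.536, 0.1248, 0.1418]
tool_rot: [151.8, -0.1, 85.2]
force: [-56.9, 6.3, 66.9]
opening: 0.721
gripper_force: 100.0
```

```bash
python3 -c "
from tilt import *"
```

```text
23.6 [  2.25    -7.1206 -30.9216] F [-19.1366   1.356   85.9583] rot [-0.1847  0.2001 -0.0772]
```

Request:
carry_out(
  delta_pos=[
    [0, 0, -2.5],
    [0, 0, -4.5],
    [0, -0.5, -4.5],
    [0, -1, -4.5],
    [0, -1, -4.5],
  ],
  rotation=[
    [0, 0, 0],
    [0, 0, 0],
    [0, 0, 0],
    [0, 0, 0],
    [0, 0, 0],
  ],
  fingers=[120, 120, 120, 120, 120],
)

```text
t: 24.1
position: [0.5343, 0.1242, 0.1434]
tool_rot: [151.8, -0.1, 85.1]
force: [10.6, -1.7, 4.7]
opening: 0.72
gripper_force: 90.2
```

```bash
python3 -c "
from tilt import *"
```

```text
24.1 [  1.5235  -7.8007 -28.6563] F [11.6826 -0.7404 -0.8571] rot [-0.2423  0.1423 -0.0906]
```

Request:
carry_out(
  delta_pos=[
    [0, 0.3, 0.8],
    [0, 0.3, 1.5],
    [0, 0.3, 2],
    [0, 0.3, 2],
  ],
  rotation=[
    [0, 0, 0],
    [0, 0, 0],
    [0, 0, 0],
    [0, 0, 0],
  ],
  fingers=[120, 120, 120, 120],
)

```text
t: 24.5
position: [0.5353, 0.1243, 0.1419]
tool_rot: [151.8, -0.1, 85.1]
force: [4.5, -0.4, 9.5]
opening: 0.725
gripper_force: 91.0
```

```bash
python3 -c "
from tilt import *"
```

```text
24.5 [  1.6644  -7.6962 -30.4843] F [ 8.4257 -0.004   6.2361] rot [-0.2161  0.1504 -0.0893]
```

Lip contact 8 N, floor contact 6 N. Release and back out.

Request:
carry_out(
  delta_pos=[
    [0, 0, 0],
    [0, 0, 0],
    [0, 0, 0],
    [0, 0, 0],
  ],
  rotation=[
    [0, 0, 0],
    [0, 0, 0],
    [0, 0, 0],
    [0, 0, 0],
  ],
  fingers=[0, 0, 0, 0],
)

```text
t: 24.9
position: [0.5334, 0.124, 0.1393]
tool_rot: [152.1, -0.0, 85.1]
force: [0.5, -0.7, -0.6]
opening: 0.998
gripper_force: 0.0
```

Request:
carry_out(
  delta_pos=[
    [0, 0, -20],
    [0, 0, -60],
    [0, 0, -110],
    [0, 0, -150],
    [0, 0, -150],
  ],
  rotation=[
    [0, 0, 0],
    [0, 0, 0],
    [0, 0, 0],
    [0, 0, 0],
    [0, 0, 0],
  ],
  fingers=[0, 0, 0, 0, 0],
)

```text
t: 25.4
position: [0.4635, 0.1305, 0.2779]
tool_rot: [151.6, -0.2, 85.2]
force: [0.0, -0.4, -1.0]
opening: 1.001
gripper_force: 0.0
```

```bash
cat > chk.py <<'E'
from tilt import *
tilts()
s=robot.read_camera("scene");d=robot.read_camera("side");w=robot.read_camera("wrist")
C=np.c_[xc,yc,zc]
def onpl(c,px,z=0):
    r=ray(c,px);e=np.array(c["eye"]);t=((T["blue"]+z*zc-e)@zc)/(r@zc);return ((e+r*t[:,None])-T["blue"])@C*1000
hsv=cv2.cvtColor(w["color"],cv2.COLOR_RGB2HSV)
for nm,lo,hi in(("green",(50,150,90),(66,255,255)),("blue",(105,110,60),(125,255,255)),("red",(0,150,100),(5,255,255)),("orange",(8,150,120),(22,255,255)),("white",(0,0,165),(180,45,255)),("grey",(0,0,60),(180,40,150))):
    m=cv2.inRange(hsv,lo,hi); k,l,st,ce=cv2.connectedComponentsWithStats(m)
    for i in range(1,k):
        if st[i,4]>250 and st[i,1]<330:
            q=onpl(w,[(st[i,0],ce[i][1]),(st[i,0]+st[i,2],ce[i][1]),(ce[i][0],st[i,1]),(ce[i][0],st[i,1]+st[i,3])]).round(1)
            print("w",nm,st[i],"c",onpl(w,ce[i])[0].round(1)[:2],"x",q[0,0],q[1,0],"y",q[3,1],q[2,1])
E
python3 chk.py | sed 's/np.int64//g;s/np.float64//g'
```

```text
25.4 [  1.9666  -7.7163 123.3975] F [-0.4552 -0.4273 -0.9401] rot [-0.3577  0.2356 -0.0744]
green box [281 155  29  26 429] right edge [((155), (288)), ((158), (301)), ((161), (303)), ((164), (305)), ((167), (306)), ((170), (307)), ((173), (308)), ((176), (308)), ((179), (304))]
blue box [300 141  27  25 250] right edge [((141), (307)), ((144), (320)), ((147), (321)), ((150), (322)), ((153), (323)), ((156), (325)), ((159), (326)), ((162), (323)), ((165), (320))]
blue box [323 168   8   9  39] right edge [((168), (329)), ((171), (330)), ((174), (327))]
red box [309 134  26  24 197] right edge [((134), (315)), ((137), (328)), ((140), (330)), ((143), (330)), ((146), (332)), ((149), (333)), ((152), (334)), ((155), (331))]
red box [332 161   7   9  29] right edge [((161), (337)), ((164), (337)), ((167), (334))]
w blue [ 236  124   82   48 3033] c [-1.4 33.1] x -33.1 31.5 y 13.8 51.2
w red [ 237   75   84   49 2186] c [ 3.  74.8] x -31.1 32.4 y 51.2 86.7
w orange [260 193  35  13 392] c [-0.6 -8.3] x -14.7 14.0 y -14.4 -3.4
w white [ 350   16   69  123 5329] c [79.9 86.4] x 53.7 105.2 y 39.9 126.5
w white [  438    36   122   294 17519] c [171.1   4.2] x 129.4 227.9 y -130.5 113.5
w white [260  93  39  15 581] c [ 0.6 68.9] x -13.8 15.9 y 63.1 74.0
w white [211 128  25  43 979] c [-43.2  32.4] x -52.8 -33.1 y 14.5 48.1
w white [259 141  37  15 521] c [-0.8 33.2] x -15.0 14.1 y 26.6 38.3
w white [ 239  177   78   44 2731] c [-0.6 -7.5] x -31.9 31.9 y -27.3 9.8
w white [260 236  35  14 456] c [ -0.8 -46.6] x -15.1 14.5 y -53.1 -40.5
w grey [ 394    0  166  334 9951] c [120.5  32.7] x 91.3 221.8 y -134.9 136.7
w grey [ 203   22  122  206 5973] c [-25.9  77. ] x -56.7 35.3 y -33.5 122.5
w grey [112 263  50  58 632] c [-124.7  -90.1] x -146.0 -101.9 y -122.1 -65.4
```

```bash
cat > chk2.py <<'E'
from tilt import *
w=robot.read_camera("wrist"); C=np.c_[xc,yc,zc]
def onpl(c,px,z=0):
    r=ray(c,px);e=np.array(c["eye"]);t=((T["blue"]+z*zc-e)@zc)/(r@zc);return ((e+r*t[:,None])-T["blue"])@C*1000
g=w["color"].astype(float).max(2)
for nm,y in(("grey",106),("red",69.5),("blue",33),("white",-7.8),("green",-48)):
    out=[]
    for dy in(-11,0,11):           # front/rear edges of the top along three lines: steepest colour change
        xs=np.arange(-40,40.1,.25); P=T["blue"]+np.outer(xs/1000,xc)+(y+dy)/1000*yc; px=proj(w,P).astype(np.float32)
        v=cv2.remap(w["color"].astype(np.float32),px[:,:1],px[:,1:],cv2.INTER_LINEAR)[:,0]
        gr=np.abs(cv2.GaussianBlur(v[8:],(1,1),0)-v[:-8]).sum(1); xm=xs[4:-4]
        def pk(m):
            i=np.where(m)[0]; q=gr[i]-.4*gr[i].max(); q[q<0]=0; return (xm[i]*q).sum()/q.sum()
        out.append((round(pk((xm<-26)&(xm>-38)),1),round(pk((xm>26)&(xm<38)),1)))
    print(nm,out,"centre",np.mean(out).round(2))
E
python3 chk2.py|sed 's/np.float64//g'
```

```text
25.6 [ -1.2912  -8.4042 117.0575] F [ 0.2648 -0.6949 -0.0517] rot [ 0.1749  0.0654 -0.1057]
grey [((-29.9), (34.2)), ((-29.8), (34.2)), ((-29.5), (32.9))] centre 2.02
red [((-31.3), (33.4)), ((-31.2), (33.8)), ((-31.1), (33.8))] centre 1.23
blue [((-33.7), (31.5)), ((-33.5), (31.7)), ((-33.4), (31.7))] centre -0.95
white [((-32.2), (32.8)), ((-32.1), (32.7)), ((-32.3), (33.0))] centre 0.32
green [((-32.0), (30.7)), ((-31.8), (31.5)), ((-31.8), (32.3))] centre -0.18
```

Red and grey sit about 2 mm uphill of blue, so they are probably slightly off the front lip. I'll seat red, then grey, with a light grip towards the lip.

Request:
carry_out(
  delta_pos=[
    [40, 1, 0],
    [78, 1, 0],
    [78, 1, 30],
    [78, 1, 75],
    [78, 1, 100],
  ],
  rotation=[
    [0, 0, 0],
    [0, 0, 0],
    [0, 0, 0],
    [0, 0, 0],
    [0, 0, 0],
  ],
  fingers=[0, 0, 0, 0, 0],
)

```text
t: 26.15
position: [0.5176, 0.2035, 0.1796]
tool_rot: [152.3, 0.1, 85.2]
force: [0.0, -1.2, -0.0]
opening: 1.0
gripper_force: 0.0
```

```bash
python3 g.py 'T["blue"]+.0693*yc-.032*zc' TR
```

```text
26.15 [0.5176 0.2035 0.1796] [152.3387   0.0793  85.1646] [ 0.0469 -1.1518 -0.0393]
delta [-0.4  2.5 46.3] rot [-0.3 -0.   0.2] 46.0 0.4
```

Request:
carry_out(
  delta_pos=[
    [0, 2, 22],
    [0, 2, 44],
    [0, 2, 44],
    [0, 2, 44],
    [0, 2, 44],
  ],
  rotation=[
    [-0.3, 0, 0.2],
    [-0.3, 0, 0.2],
    [-0.3, 0, 0.2],
    [-0.3, 0, 0.2],
    [-0.3, 0, 0.2],
  ],
  fingers=[0, 0, 0, 0, 0],
)

```text
t: 26.65
position: [0.5401, 0.2019, 0.1472]
tool_rot: [151.7, -0.1, 85.0]
force: [-0.3, 0.2, 1.1]
opening: 1.004
gripper_force: 0.0
```

Request:
carry_out(
  delta_pos=[
    [0, 0, 0],
    [0, 0, 0],
    [0, 0, 0],
    [0, -1, 0],
    [0, -2, 0],
  ],
  rotation=[
    [0, 0, 0],
    [0, 0, 0],
    [0, 0, 0],
    [0, 0, 0],
    [0, 0, 0],
  ],
  fingers=[120, 120, 120, 120, 120],
  force=30,
)

```text
t: 27.15
position: [0.5389, 0.2022, 0.1468]
tool_rot: [151.6, -0.2, 85.0]
force: [1.4, -0.8, 5.8]
opening: 0.734
gripper_force: 32.0
```

```bash
python3 -c "
from tilt import *"
```

```text
27.15 [  1.2029  70.2876 -24.6101] F [ 3.9881 -0.6317  4.4042] rot [-0.3708  0.1482  0.1044]
```

Request:
carry_out(
  delta_pos=[
    [0, -1, 0],
    [0, -2, 0],
    [0, -2, 0],
  ],
  rotation=[
    [0.2, 0, 0],
    [0.3, 0, 0],
    [0.3, 0, 0],
  ],
  fingers=[120, 120, 120],
)

```text
t: 27.45
position: [0.5382, 0.2024, 0.1467]
tool_rot: [151.8, -0.2, 85.0]
force: [6.6, -0.9, 7.5]
opening: 0.731
gripper_force: 32.4
```

```bash
python3 -c "
from tilt import *"
```

```text
27.45 [  0.5395  70.3821 -24.4159] F [ 9.3928 -0.3203  3.4826] rot [-0.2071  0.1732  0.1099]
```

Request:
carry_out(
  delta_pos=[
    [0, 0, 0],
    [0, 0, 0],
    [0, 0, 0],
    [18, 1, 0],
    [36, 1, 0],
  ],
  rotation=[
    [0, 0, 0],
    [0, 0, 0],
    [0, 0, 0],
    [0, 0, 0],
    [0, 0, 0],
  ],
  fingers=[0, 0, 0, 0, 0],
)

```text
t: 27.95
position: [0.5407, 0.238, 0.145]
tool_rot: [152.1, -0.1, 84.9]
force: [-0.4, -0.6, 0.1]
opening: 1.0
gripper_force: 0.0
```

Request:
carry_out(
  delta_pos=[
    [0, 0, 0],
    [0, 0, 0],
    [0, 0, 0],
    [0, -1, 0],
    [0, -2, 0],
  ],
  rotation=[
    [0, 0, 0],
    [0, 0, 0],
    [0, 0, 0],
    [0, 0, 0],
    [0, 0, 0],
  ],
  fingers=[0, 120, 120, 120, 120],
)

```text
t: 28.45
position: [0.5396, 0.2377, 0.145]
tool_rot: [152.0, -0.2, 84.9]
force: [5.1, -1.8, 5.7]
opening: 0.736
gripper_force: 32.2
```

```bash
python3 -c "
from tilt import *"
```

```text
28.45 [ -1.8109 105.6864 -25.1242] F [ 7.3068 -1.3886  2.5883] rot [-0.0437  0.1143  0.1292]
```

Request:
carry_out(
  delta_pos=[
    [0, -0.5, 0],
    [0, -1, 0],
    [0, -1, 0],
  ],
  rotation=[
    [0, 0, 0],
    [0, 0, 0],
    [0, 0, 0],
  ],
  fingers=[120, 120, 120],
)

```text
t: 28.75
position: [0.5392, 0.2378, 0.1449]
tool_rot: [151.9, -0.2, 84.9]
force: [7.5, -1.2, 4.8]
opening: 0.738
gripper_force: 32.8
```

Request:
carry_out(
  delta_pos=[
    [0, 0, 0],
    [0, 0, 0],
    [0, 0, 0],
    [0, 1, -60],
    [0, 1, -110],
  ],
  rotation=[
    [0, 0, 0],
    [0, 0, 0],
    [0, 0, 0],
    [0, 0, 0],
    [0, 0, 0],
  ],
  fingers=[0, 0, 0, 0, 0],
)

```text
t: 29.25
position: [0.4911, 0.2414, 0.232]
tool_rot: [152.3, -0.0, 84.9]
force: [1.3, 0.4, 1.1]
opening: 1.003
gripper_force: 0.0
```

Request:
carry_out(
  delta_pos=[
    [-45, 0, -20],
    [-90, 0, -40],
    [-115, 0, -40],
    [-115, 0, -40],
    [-115, 0, -40],
  ],
  rotation=[
    [0, 0, 0],
    [0, 0, 0],
    [0, 0, 0],
    [0, 0, 0],
    [0, 0, 0],
  ],
  fingers=[0, 0, 0, 0, 0],
)

```text
t: 29.75
position: [0.4634, 0.1285, 0.2675]
tool_rot: [152.1, -0.2, 84.9]
force: [-0.1, 0.2, -0.9]
opening: 1.002
gripper_force: 0.0
```

```bash
python3 chk2.py|sed 's/np.float64//g'; python3 chk.py | grep "^w" | sed 's/np.float64//g'
```

```text
29.75 [ -2.8458  -9.6931 114.252 ] F [-0.4703  0.1906 -0.7297] rot [0.0607 0.0688 0.1937]
grey [((-32.7), (32.4)), ((-32.6), (32.6)), ((-32.4), (30.4))] centre -0.38
red [((-30.7), (33.3)), ((-30.6), (33.3)), ((-30.5), (33.4))] centre 1.37
blue [((-34.0), (31.3)), ((-34.0), (31.4)), ((-33.8), (31.6))] centre -1.25
white [((-32.4), (32.3)), ((-32.1), (32.3)), ((-32.1), (32.5))] centre 0.08
green [((-31.9), (30.6)), ((-32.1), (31.1)), ((-31.7), (32.2))] centre -0.3
w blue [ 238  124   83   48 3129] c [-1.4 33.2] x -33.2 31.3 y 14.3 51.1
w red [ 240   74   86   50 2248] c [ 3.5 75.2] x -30.4 33.7 y 51.1 86.9
w orange [263 194  35  13 410] c [-0.7 -8.2] x -14.3 14.0 y -14.4 -3.5
w white [ 352   15   69  124 5406] c [78.4 86.1] x 52.4 103.2 y 39.8 125.8
w white [  440    37   120   294 18252] c [168.4   4.5] x 127.0 222.5 y -129.5 111.5
w white [263  92  40  16 611] c [ 1.2 69.1] x -13.3 16.6 y 62.9 74.3
w white [213 128  24  43 991] c [-43.6  32.4] x -52.7 -34.0 y 15.1 48.2
w white [261 141  38  15 550] c [-1.1 32.9] x -15.3 14.2 y 26.8 38.4
w white [ 241  178   80   44 2821] c [-0.5 -7.5] x -32.0 32.5 y -27.1 9.5
w white [263 238  35  13 454] c [ -0.5 -46.4] x -14.7 14.5 y -52.6 -41.0
w grey [  393     0   167   333 10018] c [118.3  32.2] x 87.2 216.6 y -131.6 135.2
w grey [ 204   20  120  159 5571] c [-22.   93.4] x -56.2 31.5 y 8.7 122.8
w grey [214 172 104  56 854] c [-20.6  -2.7] x -53.6 30.0 y -32.3 14.3
w grey [112 263  50  58 635] c [-125.5  -88. ] x -146.4 -103.0 y -119.5 -63.5
```

Grey is now seated, but red is still about 1.6 mm uphill. I'll press red more firmly, then reseat blue.

Request:
carry_out(
  delta_pos=[
    [40, 3, 0],
    [79, 3, 0],
    [79, 3, 40],
    [79, 3, 85],
    [79, 3, 110],
  ],
  rotation=[
    [0, 0, 0],
    [0, 0, 0],
    [0, 0, 0],
    [0, 0, 0],
    [0, 0, 0],
  ],
  fingers=[0, 0, 0, 0, 0],
)

```text
t: 30.5
position: [0.5241, 0.2039, 0.1681]
tool_rot: [152.3, -0.0, 85.1]
force: [-0.1, -0.7, 0.4]
opening: 0.999
gripper_force: 0.0
```

```bash
python3 g.py 'T["blue"]+.001*xc+.0693*yc-.032*zc' TR
```

```text
30.5 [0.5241 0.2039 0.1681] [152.274   -0.0463  85.0659] [-0.059  -0.6756  0.3982]
delta [-1.5  3.2 33.1] rot [-0.3 -0.1  0. ] 33.0 0.3
```

Request:
carry_out(
  delta_pos=[
    [-1, 2.5, 16],
    [-1, 2.5, 30],
    [-1, 2.5, 30],
    [-1, 2.5, 30],
    [-1, 2.5, 30],
  ],
  rotation=[
    [-0.2, 0, 0],
    [-0.2, 0, 0],
    [-0.2, 0, 0],
    [-0.2, 0, 0],
    [-0.2, 0, 0],
  ],
  fingers=[0, 0, 0, 120, 120],
  force=50,
)

```text
t: 31.0
position: [0.5404, 0.2012, 0.1478]
tool_rot: [151.8, -0.2, 85.0]
force: [-15.3, 1.9, 15.8]
opening: 0.723
gripper_force: 49.0
```

Request:
carry_out(
  delta_pos=[
    [0, 0, 0],
    [0, 0, -0.7],
    [0, -1.5, -0.7],
    [0, -3, -0.7],
    [0, -3, -0.7],
  ],
  rotation=[
    [0, 0, 0],
    [0, 0, 0],
    [0, 0, 0],
    [0, 0, 0],
    [0, 0, 0],
  ],
  fingers=[120, 120, 120, 120, 120],
)

```text
t: 31.5
position: [0.5387, 0.2013, 0.1476]
tool_rot: [151.6, -0.2, 85.0]
force: [5.3, -0.4, 5.4]
opening: 0.72
gripper_force: 55.9
```

```bash
python3 -c "
from tilt import *"
```

```text
31.5 [  1.4608  69.3522 -23.8473] F [7.2419 0.0609 2.2159] rot [-0.3679  0.1657  0.1091]
```

Request:
carry_out(
  delta_pos=[
    [0, -1, 0],
    [0, -2, 0],
    [0, -2, 0],
  ],
  rotation=[
    [0, 0, 0],
    [0, 0, 0],
    [0, 0, 0],
  ],
  fingers=[120, 120, 120],
)

```text
t: 31.8
position: [0.5378, 0.2015, 0.1474]
tool_rot: [151.5, -0.2, 85.0]
force: [10.7, -1.6, 6.1]
opening: 0.717
gripper_force: 55.9
```

```bash
python3 -c "
from tilt import *"
```

```text
31.8 [  0.5821  69.4329 -23.5975] F [12.4031 -0.6322  0.316 ] rot [-0.4864  0.1851  0.1076]
```

Request:
carry_out(
  delta_pos=[
    [0, 0, 0.7],
    [0, 0, 0.7],
    [0, 0, 0.7],
    [0, 0, -60],
    [0, 0, -110],
  ],
  rotation=[
    [0, 0, 0],
    [0, 0, 0],
    [0, 0, 0],
    [0, 0, 0],
    [0, 0, 0],
  ],
  fingers=[120, 0, 0, 0, 0],
)

```text
t: 32.3
position: [0.4876, 0.2046, 0.2317]
tool_rot: [152.1, -0.0, 84.9]
force: [1.4, 0.7, 0.5]
opening: 1.004
gripper_force: 0.0
```

Request:
carry_out(
  delta_pos=[
    [-45, 0, -15],
    [-77, 0, -30],
    [-77, 0, -30],
    [-77, 0, -30],
    [-77, 0, -30],
  ],
  rotation=[
    [0, 0, 0],
    [0, 0, 0],
    [0, 0, 0],
    [0, 0, 0],
    [0, 0, 0],
  ],
  fingers=[0, 0, 0, 0, 0],
)

```text
t: 32.8
position: [0.4682, 0.13, 0.2578]
tool_rot: [151.9, -0.1, 85.0]
force: [0.9, -0.1, -0.5]
opening: 1.001
gripper_force: 0.0
```

```bash
python3 chk2.py|sed 's/np.float64//g'; python3 - <<'E'
from tilt import *
# lean over the lip: front-face line (red/blue side seen in the wrist view) - label width per carton gives top height
w=robot.read_camera("wrist");s=robot.read_camera("scene");d=robot.read_camera("side")
def lab(c,y,nm):
    p=proj(c,T["blue"]+y/1000*yc)[0]; r=14 if nm=="w" else 5
    x,yy=p.round().astype(int); roi=c["color"][yy-r:yy+r+1,x-2*r:x+2*r+1]; hsv=cv2.cvtColor(roi,cv2.COLOR_RGB2HSV)
    return p,hsv
C=np.c_[xc,yc,zc]
pts={}
for nm,c in(("w",w),("s",s),("d",d)):
    for k,y in(("red",69.2),("blue",33),("green",-47.5)):
        p,hsv=lab(c,y,nm); r=hsv.shape[0]//2
        wt=np.clip(110-hsv[:,:,1].astype(float),0,None); wt[hsv[:,:,2]<110]=0
        m=(wt>0).astype(np.uint8); n,l,st,ce=cv2.connectedComponentsWithStats(m)
        i=1+np.argmin(np.linalg.norm(ce[1:]-[2*r,r],axis=1)); wt[l!=i]=0
        g=np.mgrid[:wt.shape[0],:wt.shape[1]]; q=np.array([(g[1]*wt).sum(),(g[0]*wt).sum()])/wt.sum()
        pts[nm,k]=q+p.round()-[2*r,r]
for k in("red","blue","green"):
    A=[];b=[]
    for nm,c in(("w",w),("s",s),("d",d)):
        u=ray(c,pts[nm,k])[0];u/=np.linalg.norm(u);M=np.eye(3)-np.outer(u,u);A.append(M);b.append(M@np.array(c["eye"]))
    P=np.linalg.lstsq(np.vstack(A),np.hstack(b),rcond=None)[0]; print(k,((P-T["blue"])@C*1000).round(1),[(pts[nm,k]-proj(c,P)[0]).round(1) for nm,c in(("w",w),("s",s),("d",d))])
E
```

```text
32.8 [ -3.3298  -7.8607 103.5235] F [ 0.5123 -0.0193 -0.8621] rot [-0.0503  0.0892  0.0967]
grey [((-32.6), (32.2)), ((-32.5), (32.2)), ((-32.4), (30.2))] centre -0.48
red [((-31.0), (32.8)), ((-30.9), (32.8)), ((-30.8), (33.0))] centre 0.98
blue [((-33.9), (31.1)), ((-33.8), (31.1)), ((-33.7), (31.5))] centre -1.28
white [((-32.3), (31.8)), ((-32.1), (31.7)), ((-32.1), (32.1))] centre -0.15
green [((-31.9), (31.1)), ((-31.8), (30.9)), ((-31.4), (30.8))] centre -0.38
32.85 [ -3.3996  -7.6674 103.421 ] F [ 0.3163 -0.0358  0.3218] rot [-0.0322  0.0959  0.0674]
red [ 0.8 68.8 -0.3] [array([ 0. , -0.4]), array([0. , 0.1]), array([ 0.1, -0.1])]
blue [-1.1 32.7  0.4] [array([ 0. , -0.4]), array([-0. ,  0.1]), array([ 0. , -0.1])]
green [  1.5 -41.1   3.9] [array([-2.8,  4.3]), array([ 1.7, -0. ]), array([0.4, 0.1])]
```

Request:
carry_out(
  delta_pos=[
    [0, 0, -40],
    [0, 0, -60],
    [0, 0, -60],
    [0, 0, -60],
    [0, 0, -60],
  ],
  rotation=[
    [0, 0, 0],
    [0, 0, 0],
    [0, 0, 0],
    [0, 0, 0],
    [0, 0, 0],
  ],
  fingers=[0, 0, 0, 0, 0],
)

```text
t: 33.5
position: [0.4401, 0.132, 0.3103]
tool_rot: [152.0, -0.1, 85.0]
force: [0.0, -0.0, 0.0]
opening: 0.998
gripper_force: 0.0
```

```bash
python3 chk2.py|grep -v "^3"|sed 's/np.float64//g'; python3 -c "
from station import robot
print(robot.finish_job())"
```

```text
grey [((-32.7), (33.6)), ((-32.6), (33.4)), ((-32.5), (32.6))] centre 0.3
red [((-31.1), (34.1)), ((-31.1), (34.5)), ((-30.8), (34.3))] centre 1.65
blue [((-36.1), (31.9)), ((-35.9), (31.8)), ((-35.7), (31.9))] centre -2.02
white [((-32.3), (33.4)), ((-32.2), (33.5)), ((-32.1), (33.6))] centre 0.65
green [((-31.8), (30.7)), ((-31.8), (32.5)), ((-31.8), (33.1))] centre 0.15
the job is handed in; nothing more can be done
None
```

I filed the white carton between blue and green, let go and handed the job in at about 33.5 s. All five cartons look upright on the rack floor. The last wrist-camera check puts red about 1–1.5 mm uphill and blue 1–2 mm forward of the others, so I can't confirm those two are flat against the front lip. I didn't go near the scanner, tape or parcel.

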